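# Set out the model village on its display board

### The job

Make up the terracotta village on the plywood board, whose back is the long edge with the raised wooden strip: an archway and a cypress tree are already glued at the two ends of its front row. Stand the square tower directly behind the archway with the round domed cap centred on top of it, the well directly behind the tree, and the cottage midway between archway and tree with its roof ridge parallel to the strip, each of the three centred in its pencilled circle. Everything must stand upright, and leave the paint pot and the rinsing glass where they are.

Things in the scene. Friction and masses are not known exactly. Their poses are not given: they have to be found in the camera images.
- board: fixed plywood board, 220 (x) x 320 (y) x 10 mm thick; origin at the centre of its underside, x towards its back edge (away from the robot), y to the left along it, z up. A strip 12 mm wide rises 12 mm above it along the back edge. Six pencilled circles 68 mm across at x = -50 (front row) and +50 mm (back row), y = -100, 0, +100 mm; the middle one of the back row stays empty
- arch: terracotta archway glued to the board, 32 (x) x 66 (y) x 65 mm high, two pillars and a lintel; it stands on one of the two end circles of the front row (left or right). Origin at the centre of its foot, on the board's top; axes parallel to the board's. The circle directly behind it lies 100 mm away along its +x
- tree: terracotta cypress tree (pointed cone on a disc foot) glued to the board, 38 mm across, 74 mm high; it stands on the other end circle of the front row. Origin at the centre of its foot, on the board's top; axes parallel to the board's. The circle directly behind it lies 100 mm away along its +x
- tower_mid (a point): loose, unpainted terracotta square tower, 40 x 40 mm, 54 mm high, flat top, small dark windows; point at its centre, 27 mm above its foot; x and y square to its sides, z up; stands on the table at the start
- cap_mid (a point): loose, unpainted terracotta round cap for the tower: drum 38 mm across and 22 mm high with a dome-like point above, 38 mm high in all; point on its axis 19 mm above its flat foot, z up; stands on the table at the start
- well_mid (a point): loose, unpainted terracotta well: round open kerb 48 mm across and 34 mm high with two thin posts and a crossbar along its x axis above it (57 mm high in all); point on its axis 20 mm above its foot, z up; stands on the table at the start
- cottage_mid (a point): loose, unpainted terracotta cottage, 56 (x) x 40 (y) mm, walls 30 mm high below a gable roof whose ridge, 50 mm above its foot, runs along x (a small chimney on one side reaches 54 mm); point at its centre 25 mm above its foot, z up; the 40 mm side is the one to grasp; stands on the table at the start
- pot: small white paint pot with a blue lid, 40 mm across, 42 mm high, loose among the terracotta pieces; origin at the centre of its underside. Bystander: leave it alone
- rinse: empty rinsing glass, 72 mm across, 85 mm high, loose on the table beyond the pieces; origin at the centre of its underside. Bystander: leave it alone

How it is judged:
By the outcome, as a careful person would: the job done as asked, in the order asked, and still so for the second after the job is handed in, with the robot touching nothing.
It also fails if it takes over 120 s, if anything falls off the work surface, if the arm or the gripper's body presses on something with over 40 N, if the wrist force passes 120 N, or if a joint passes its speed limit or range.

### The arm

A 6-joint arm with a two-finger parallel gripper is mounted at the origin on the work surface. World frame = base frame: x ahead of the robot, y to its left, z up, the work surface at z = 0. Lengths are in m, angles in degrees, forces in N, time in s.
With the tool pointing down it reaches from about 0.25 to 0.725 m from the base axis. Payload 9.7 kg.
Tool frame: the origin (TCP) lies at the centre of the arm's flange, where the gripper is bolted on; the fingertips stand 173 mm ahead of it and the grasp point (between the pads) lies bot.grip_depth ahead of it (bot.grip_depth is the distance from the TCP to the grasp point, in m); z points along the fingers, y is the direction in which the jaws open and shut (so a half turn about z gives the same grasp; the last joint's range is limited). The gripper opens to 85 mm and grips with 20 to 120 N. Pads are 22 mm wide; open, the fingers measure 114 mm over their backs; the gripper's body (76 mm by 85 mm) begins 54 mm behind the grasp point. The pads swing forward as they close: fully open they stand 13 mm farther back than shut.
Start: joints at [-69.041, 4.979, 10.078, 95.1, 0, 90], TCP at [0.197, -0.514, 0.405] pointing down, gripper open.
Joint ranges: [-179.16, 179.16], [-48.56, 103.87], [-65.8, 70.77], [-126.05, 130.52], [-82.76, 87.17], [-180, 180]. Speed limits (degrees/s): [127.2, 127.2, 147.25, 180, 180, 180].

### API

Orientations are given as [roll, pitch, yaw] about the fixed x, y, z axes, in that order (R = Rz(yaw) Ry(pitch) Rx(roll)).
In Python, from workcell import status, viewer, bot gives the robot as it stands. The module is installed in compiled form; this text tells all that it offers.
- The arm moves only by the tool move_arm, never from a script. Its argument "commands" is a list of rows, each an object with "claw": the gripper's target within -1 to 1 (fully open at 1, half-way at 0, shut at -1); "travel": the shift along the tool's x, y, z in cm, a list of three; "turn": the turn about the tool's z in degrees. A call has 1 to 5 rows; each row shifts and turns the commanded pose from where the row before left it, along the tool's axes as they then stand; what a row does not reach is not made up. A row lasts 1/12 s, in which the tool goes at most 41.7 mm and 7.16 degrees, less where a joint would pass 70% of its speed; a pose out of reach is approached as far as the arm can. A call is refused whole if a number of a shift passes 4.17 or a number of a turn 7.16, either way. A call with a gripper value outside its range is refused whole. The fingers move at their own pace and stop on an object; "squeeze" is the grip in N (left out, the last holds). Time passes only in rows, so rows that do not move let the fingers close. It gives the time, the measured TCP pose, the force and the opening at its end, in the units of the state.
- status.get_obs(): the state, without advancing time (a new reading comes with each control period).
- viewer.camera(name): name is "scene" or "side" or "wrist"; returns the picture (384x512x3 uint8, blue, green, red); there is no depth.
- viewer.camera_params(name): a dict with "camera_matrix" (3x3 intrinsics, pixels), "D" ([k1, k2, p1, p2, k3] as OpenCV has them; the pictures are not rectified), "xyz" and "rotation" of the camera in the world. Camera axes: x right, y up, looking along -z (the intrinsics and any distortion apply to the point x, -y, -z); pixel columns grow to the right and rows downward; lengths in m; the calibration is good to about 2 mm. A picture is of the moment at which its call begins: read the wrist's pose just before it. camera_params takes no time and is no camera call; for the wrist camera it gives the pose at the moment of the call.
- bot.job_done(): hands the job in, once; it reports no verdict.
The state is a dict: "time": time; "q": joint angles; "qd": joint speeds; "joint_efforts": joint torques, N m; "ee_pos": TCP position; "tcp_rot": TCP orientation; "wrist_force": force on the tool from outside, world axes, zero at the start; "torque": the same for the moment, N m; "opening": finger opening in m.
Only numpy, scipy, OpenCV 4.12 (cv2) and the standard library are available. Lean on these libraries where they do the work, as an engineer would, in place of code of your own. Each camera call takes 0.05 s, during which the arm holds its last target.

## Working session

There is one attempt and no reset: what is moved stays moved. The work goes in short steps, Python scripts to look and compute and a tool call to move; the robot and the scene stay as the last step left them, time stands still between calls to the robot, and variables do not carry over. Pictures are saved under pics/ and viewed, and the job is handed in when it is done.

Besides the shell and the picture viewer there is one more tool, called after "Emit:" as name(argument=value, ...), one argument or row to a line, values as JSON. move_arm: Moves the arm, as the interface text tells. Its arguments: {"type":"object","properties":{"commands":{"type":"array"},"squeeze":{"type":"number"}},"required":["commands"]}

```bash
mkdir -p pics; python3 - <<'E'
from workcell import status, viewer, bot
import cv2
print(bot.grip_depth, status.get_obs())
for n in ["scene","side","wrist"]:
    p=viewer.camera_params(n); print(n,p)
    cv2.imwrite(f"pics/{n}0.png",viewer.camera(n))
print(status.get_obs()["time"])
E
```

```text
0.1547 {'time': 0.0, 'q': array([-6.90412414e+01,  5.01109224e+00,  1.00337253e+01,  9.50985602e+01,
        2.08605317e-05,  8.99992837e+01]), 'qd': array([-0.00672189, -0.02004984,  0.0716085 ,  0.04791424, -0.02845505,
       -0.00564507]), 'joint_efforts': array([ 3.64684231e-03, -5.20386600e+01,  4.64808333e+01,  1.62866019e-02,
        1.98004250e-04,  1.29292511e-05]), 'ee_pos': array([ 0.19673399, -0.51361415,  0.40397646]), 'tcp_rot': array([-1.79924073e+02, -2.18096807e-05,  2.09594748e+01]), 'wrist_force': array([-0.57045937, -0.14500244,  0.56878187]), 'torque': array([ 0.02198905, -0.04214701,  0.0427738 ]), 'opening': 0.08534970786904632}
scene {'camera_matrix': array([[359.99851787,   0.        , 255.31832198],
       [  0.        , 359.99851787, 194.84951349],
       [  0.        ,   0.        ,   1.        ]]), 'D': array([-0.05188167,  0.        ,  0.        ,  0.        ,  0.        ]), 'xyz': array([0.95354646, 0.36206366, 0.67863677]), 'rotation': array([ 40.23610046,  -0.6015399 , 139.55031659])}
side {'camera_matrix': array([[458.98311185,   0.        , 256.29168662],
       [  0.        , 458.98311185, 188.09637257],
       [  0.        ,   0.        ,   1.        ]]), 'D': array([-0.09519765,  0.        ,  0.        ,  0.        ,  0.        ]), 'xyz': array([ 0.3464661 , -0.67571279,  0.831529  ]), 'rotation': array([ 41.63691414,   0.61038716, -21.73453136])}
wrist {'camera_matrix': array([[283.48002972,   0.        , 254.63097248],
       [  0.        , 283.48002972, 190.85516761],
       [  0.        ,   0.        ,   1.        ]]), 'D': array([-0.05920759,  0.        ,  0.        ,  0.        ,  0.        ]), 'xyz': array([ 0.27223038, -0.48421404,  0.37375163]), 'rotation': array([-1.86854847e+01,  6.75262799e-02, -6.90100345e+01])}
0.15
```

View pics/scene0.png

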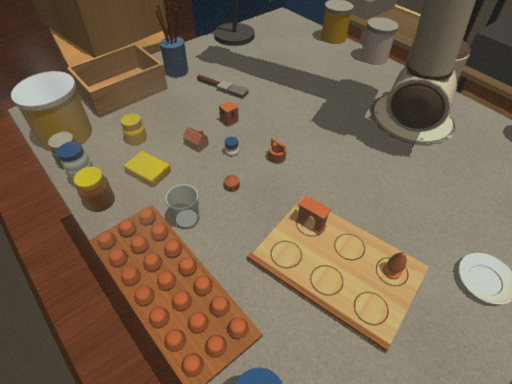

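View pics/side0.png

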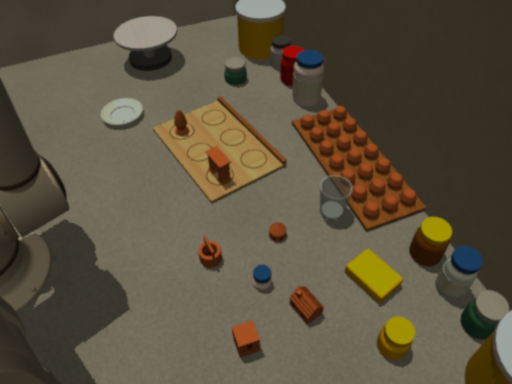

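View pics/wrist0.png

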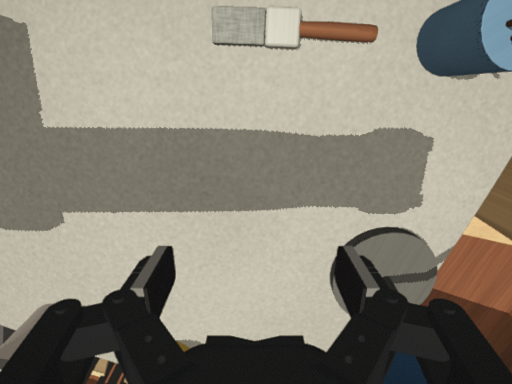

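The scene view shows the board at about (340,265), with the arch at (313,215) and the tree at (397,265). The loose pieces are the tower (229,113), cottage (196,138), pot (232,146), well (277,152) and cap (232,183). The wrist view shows only the brush and table. Next I'll enlarge these.

```bash
cat > h.py <<'E'
from workcell import status, viewer, bot
import cv2, numpy as np
from scipy.spatial.transform import Rotation as R
def P(n):
    p=viewer.camera_params(n); return dict(K=p["camera_matrix"],D=p["D"],t=np.array(p["xyz"]),R=R.from_euler('xyz',p["rotation"],degrees=True).as_matrix())
F=np.diag([1,-1,-1.])
def proj(p,X):
    X=np.atleast_2d(np.asarray(X,float)); c=(X-p["t"])@p["R"]@F
    return cv2.projectPoints(c.reshape(-1,1,3),np.zeros(3),np.zeros(3),p["K"],p["D"])[0].reshape(-1,2)
def unproj(p,uv,z):
    uv=np.atleast_2d(np.asarray(uv,float)); n=cv2.undistortPoints(uv.reshape(-1,1,2),p["K"],p["D"]).reshape(-1,2)
    d=np.c_[n,np.ones(len(n))]@F@p["R"].T
    return p["t"]+d*((z-p["t"][2])/d[:,2])[:,None]
def crop(img,x0,y0,x1,y1,s,fn):
    c=cv2.resize(img[y0:y1,x0:x1],None,fx=s,fy=s,interpolation=cv2.INTER_CUBIC)
    for x in range((x0+9)//10*10,x1,10):
        cv2.line(c,((x-x0)*s,0),((x-x0)*s,6 if x%50 else 14),(0,0,0),1)
        if x%20==0: cv2.putText(c,str(x),((x-x0)*s-10,20),0,.35,(255,0,0),1)
    for y in range((y0+9)//10*10,y1,10):
        cv2.line(c,(0,(y-y0)*s),(6,(y-y0)*s),(0,0,0),1)
        if y%20==0: cv2.putText(c,str(y),(8,(y-y0)*s+4),0,.35,(255,0,0),1)
    cv2.imwrite(fn,c)
E
python3 - <<'E'
from h import *
s=cv2.imread("pics/scene0.png"); d=cv2.imread("pics/side0.png")
crop(s,240,190,440,340,4,"pics/c1.png"); crop(d,145,90,295,205,5,"pics/c2.png")
crop(s,180,90,300,200,5,"pics/c3.png"); crop(d,190,210,330,360,4,"pics/c4.png")
E
```

```text
(no output)
```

View pics/c1.png

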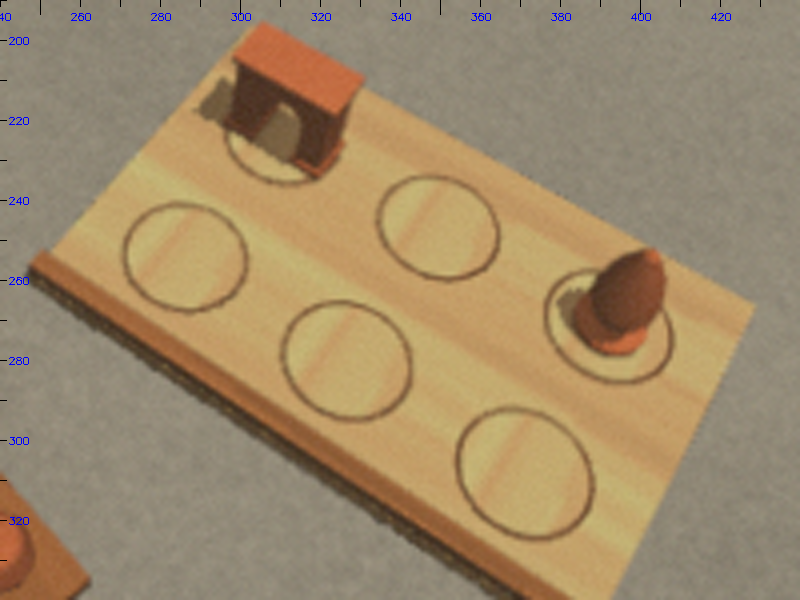

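View pics/c2.png

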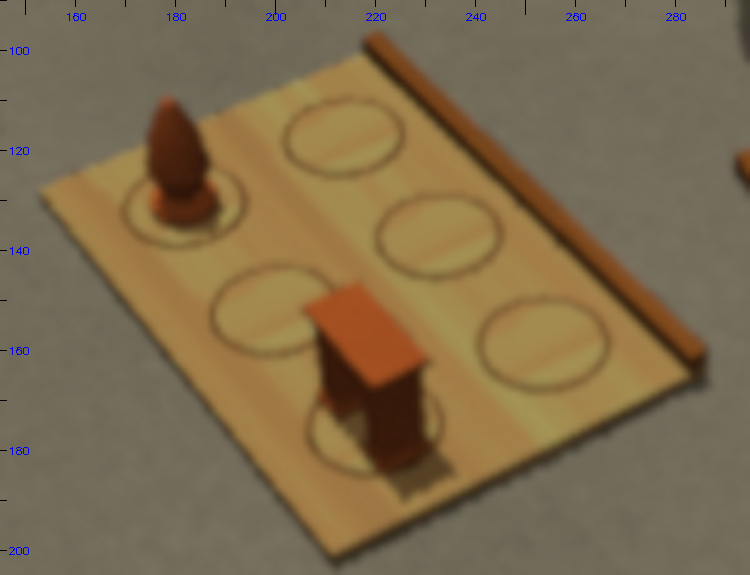

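View pics/c3.png

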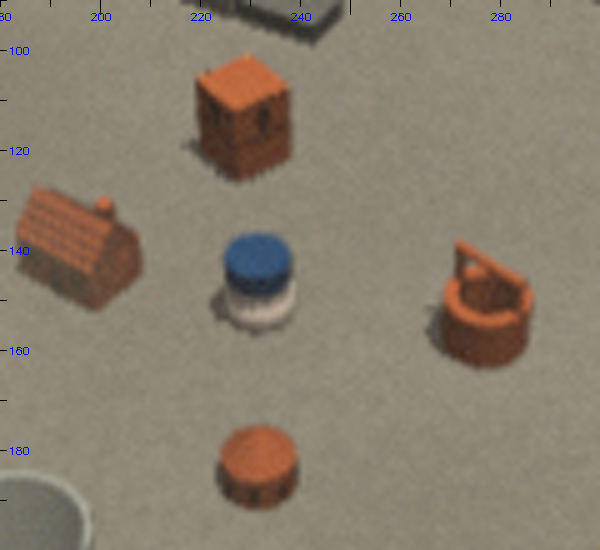

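View pics/c4.png

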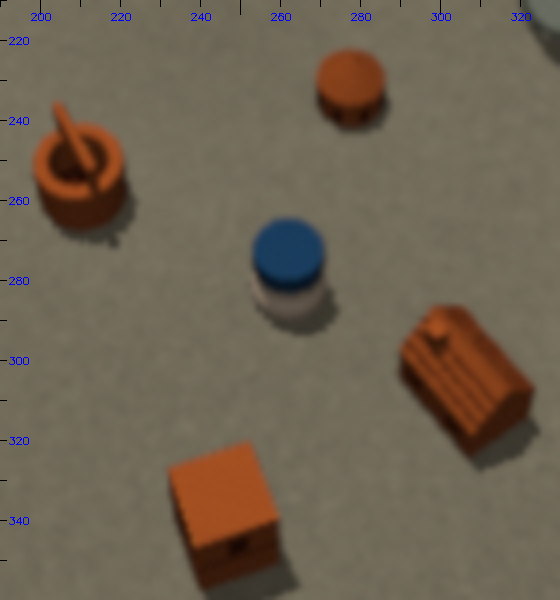

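```bash
cat > m1.py <<'E'
from h import *
s=P("scene"); d=P("side")
obj=np.array([[50,-100],[50,0],[50,100],[-50,0],[-50,100]])/1000
def fit(w):
    a=obj-obj.mean(0); b=w-w.mean(0)
    th=np.arctan2((a[:,0]*b[:,1]-a[:,1]*b[:,0]).sum(),(a*b).sum())
    c,sn=np.cos(th),np.sin(th); Rm=np.array([[c,-sn],[sn,c]])
    t=w.mean(0)-Rm@obj.mean(0); return t,np.degrees(th),1e3*(obj@Rm.T+t-w)
for p,uv in((s,[[286.3,254.3],[326.5,280.3],[371.3,308.3],[349.5,247],[392,271.5]]),(d,[[253.6,158.8],[232.8,137.2],[213.6,117.4],[199.6,152],[181.8,131.4]])):
    t,th,r=fit(unproj(p,uv,.01)[:,:2]); print(t,th); print(r.round(1))
S=lambda l:np.array(l)/5+[180,90]
D=lambda l:np.array(l)/4+[190,210]
def show(n,z,ls,ld):
    a=unproj(s,S(ls),z)[:,:2];b=unproj(d,D(ld),z)[:,:2]
    print(n,a.mean(0).round(4),b.mean(0).round(4)); print(a.round(3).tolist(),b.round(3).tolist())
show("tower",.054,[(197,80),(250,55),(291,83),(242,108)],[(168,468),(251,443),(279,517),(197,545)])
show("well rim",.034,[(487,298)],[(79,160)])
show("cap drumtop",.022,[(258,460)],[(350,83)])
show("pot top",.042,[(258,255)],[(288,250)])
show("cott ctr",.04,[(80,225)],[(470,370)])
E
python3 m1.py
```

```text
[0.56864113 0.19226714] 12.42226985745352
[[ 0.6 -0.1]
 [-0.4  0.1]
 [ 0.3 -0. ]
 [-0.4 -0.1]
 [ 0.   0.2]]
[0.56882014 0.18760709] 12.532311070280459
[[-0.  -0.2]
 [-0.4  0.3]
 [-0.4 -0.2]
 [ 0.6 -0.8]
 [ 0.2  0.9]]
tower [ 0.4469 -0.3389] [ 0.4494 -0.3452]
[[0.467, -0.358], [0.429, -0.357], [0.428, -0.321], [0.464, -0.32]] [[0.43, -0.325], [0.469, -0.327], [0.468, -0.365], [0.43, -0.364]]
well rim [ 0.4488 -0.13  ] [ 0.4475 -0.1375]
[[0.449, -0.13]] [[0.447, -0.137]]
cap drumtop [ 0.6057 -0.1253] [ 0.6017 -0.1371]
[[0.606, -0.125]] [[0.602, -0.137]]
pot top [ 0.5258 -0.2264] [ 0.5261 -0.233 ]
[[0.526, -0.226]] [[0.526, -0.233]]
cott ctr [ 0.5833 -0.3094] [ 0.5816 -0.3256]
[[0.583, -0.309]] [[0.582, -0.326]]
```

Emit:
move_arm(
  commands=[
    {"claw": 1,"travel": [0,0,-0.8],"turn": 7},
    {"claw": 1,"travel": [0,0,-0.8],"turn": 7},
    {"claw": 1,"travel": [0,0,-0.8],"turn": 7},
  ],
  squeeze=40,
)

```text
time: 0.4
ee_pos: [0.1967, -0.5136, 0.4286]
tcp_rot: [-180.0, 0.0, -0.4]
wrist_force: [0.1, 0.0, 0.1]
opening: 0.0854
```

Emit:
move_arm(
  commands=[
    {"claw": 1,"travel": [2.8,-2.7,0],"turn": 0},
    {"claw": 1,"travel": [2.8,-2.7,0],"turn": 0},
    {"claw": 1,"travel": [2.8,-2.7,0],"turn": 0},
    {"claw": 1,"travel": [2.8,-2.7,0],"turn": 0},
    {"claw": 1,"travel": [2.8,-2.7,0],"turn": 0},
  ],
)

```text
time: 0.82
ee_pos: [0.3377, -0.3773, 0.4285]
tcp_rot: [-180.0, 0.0, -0.1]
wrist_force: [-0.4, -1.5, 0.2]
opening: 0.0852
```

Emit:
move_arm(
  commands=[
    {"claw": 1,"travel": [2.8,-2.7,0],"turn": 0},
    {"claw": 1,"travel": [2.8,-2.7,0],"turn": 0},
    {"claw": 1,"travel": [2.8,-2.7,0],"turn": 0},
    {"claw": 1,"travel": [2.8,-2.7,0],"turn": 0},
    {"claw": 1,"travel": [2.8,-2.7,0],"turn": 0},
  ],
)

```text
time: 1.23
ee_pos: [0.478, -0.2421, 0.4286]
tcp_rot: [-180.0, 0.0, -0.0]
wrist_force: [0.3, -0.5, -0.1]
opening: 0.0855
```

```bash
cat > snap.py <<'E'
import sys,json
from h import *
o=status.get_obs(); p=P("wrist"); im=viewer.camera("wrist"); n=sys.argv[1]
cv2.imwrite(f"pics/{n}.png",im); np.savez(f"pics/{n}.npz",**p)
print(o["time"],o["q"].round(1),o["ee_pos"].round(4),o["tcp_rot"].round(2),o["opening"],o["wrist_force"].round(1))
crop(im,0,0,512,384,1,f"pics/{n}g.png")
E
python3 snap.py w1
```

```text
1.2333 [-26.9   3.6  11.3  97.7   0.  153.2] [ 0.478  -0.2421  0.4286] [-1.8e+02  0.0e+00 -4.0e-02] 0.08548586771731555 [ 0.3 -0.5 -0.1]
```

View pics/w1g.png

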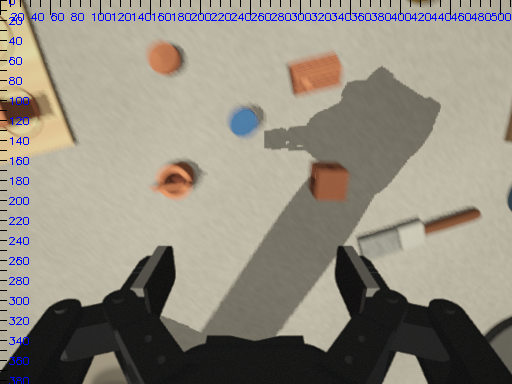

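```bash
python3 - <<'E'
from h import *
w=cv2.imread("pics/w1.png")
crop(w,140,30,240,210,3,"pics/a.png")
a=cv2.resize(w[20:80,140:190],None,fx=5,fy=5)
crop(w,280,40,360,100,8,"pics/b1.png");crop(w,290,145,370,205,8,"pics/b2.png");crop(w,140,150,220,210,8,"pics/b3.png");crop(w,130,30,210,90,8,"pics/b4.png")
A=[cv2.imread(f"pics/b{i}.png") for i in (1,2,3,4)]
m=np.vstack([np.hstack(A[:2]),np.hstack(A[2:])]); cv2.imwrite("pics/b.png",cv2.resize(m,(800,600),interpolation=cv2.INTER_AREA))
E
```

```text
(no output)
```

View pics/b1.png

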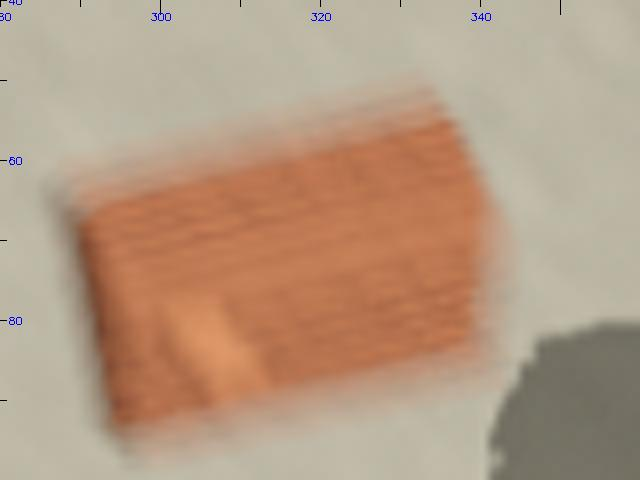

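View pics/b2.png

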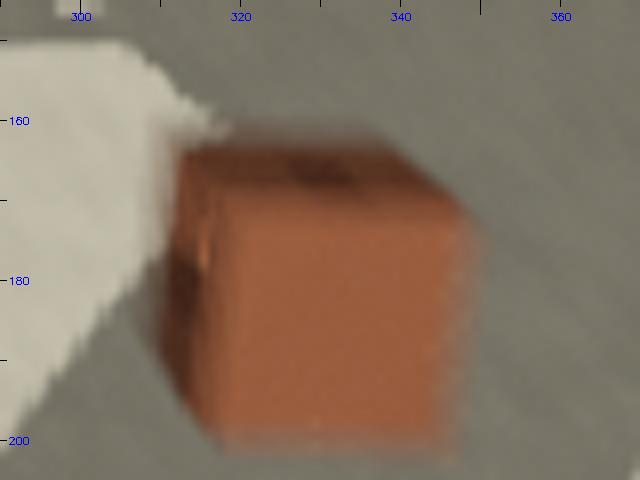

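View pics/b3.png

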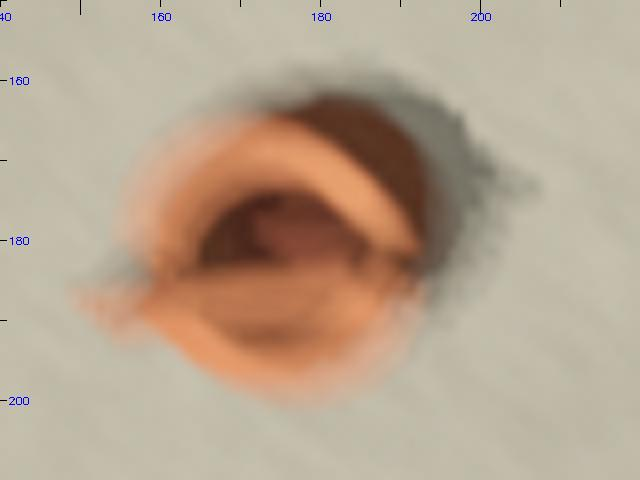

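View pics/b4.png

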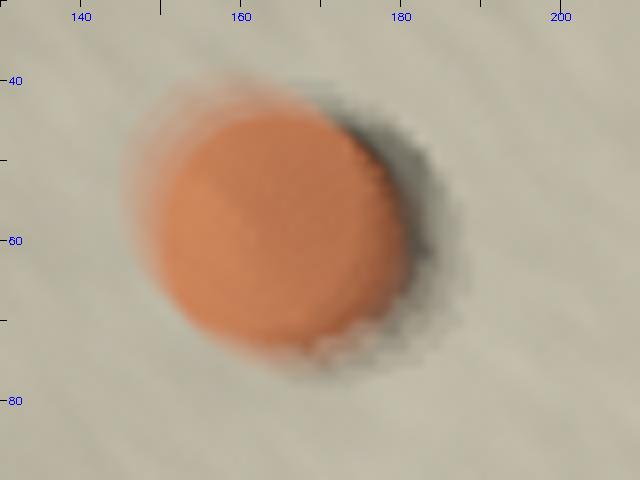

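The picture is motion-blurred, so I'll let the arm settle and retake it.

Emit:
move_arm(
  commands=[
    {"claw": 1,"travel": [0,0,0],"turn": 0},
    {"claw": 1,"travel": [0,0,0],"turn": 0},
  ],
)

```text
time: 1.45
ee_pos: [0.4773, -0.2433, 0.4283]
tcp_rot: [-180.0, 0.1, 0.1]
wrist_force: [-0.4, 0.1, 0.1]
opening: 0.0855
```

```bash
python3 snap.py w2; python3 - <<'E'
from h import *
w=cv2.imread("pics/w2.png")
crop(w,280,45,345,95,6,"pics/b1.png");crop(w,300,150,365,200,6,"pics/b2.png");crop(w,145,155,210,205,6,"pics/b3.png");crop(w,130,35,195,85,6,"pics/b4.png")
A=[cv2.imread(f"pics/b{i}.png") for i in (1,2,3,4)]
m=np.vstack([np.hstack(A[:2]),np.hstack(A[2:])]); cv2.imwrite("pics/b.png",m); print(m.shape)
E
```

```text
1.45 [-27.    3.6  11.3  97.7  -0.  152.9] [ 0.4773 -0.2433  0.4283] [-1.7999e+02  5.0000e-02  6.0000e-02] 0.08548596788355436 [-0.4  0.1  0.1]
(600, 780, 3)
```

View pics/b.png

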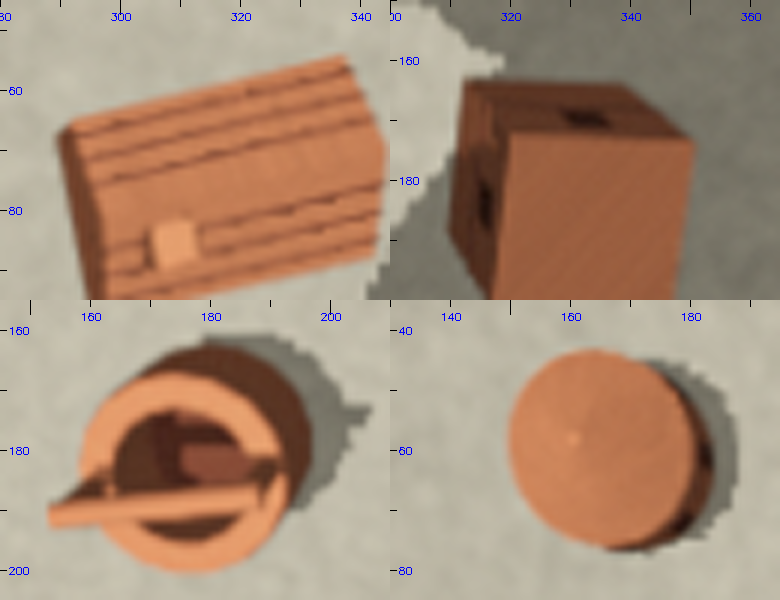

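```bash
python3 - <<'E'
from h import *
w=cv2.imread("pics/w2.png")
crop(w,280,45,350,105,8,"pics/b1.png");crop(w,300,155,360,215,8,"pics/b2.png")
E
```

```text
(no output)
```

View pics/b1.png

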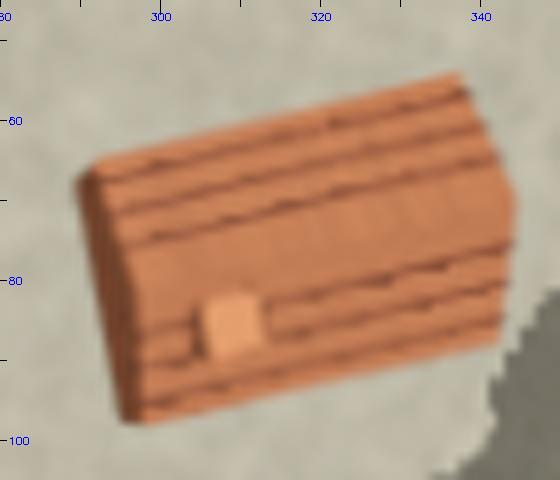

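View pics/b2.png

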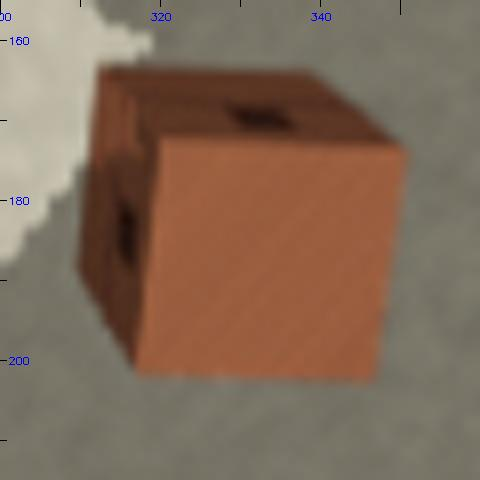

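```bash
python3 - <<'E'
from h import *
p=dict(np.load("pics/w2.npz"))
def q(n,uv,z):
    a=unproj(p,uv,z)[:,:2]; print(n,a.round(4).tolist(),"mean",a.mean(0).round(4))
    return a
t=q("tower",[(320,172),(350.6,173.5),(347,202.8),(316.9,201.5)],.054)
for i in range(4):
    v=t[(i+1)%4]-t[i]; print(np.linalg.norm(v).round(4),np.degrees(np.arctan2(v[1],v[0])).round(1))
a=q("eaves",[(291.8,65.4),(337.5,54.1),(342.5,88.1),(298.1,97.9)],.03)
for i in range(4):
    v=a[(i+1)%4]-a[i]; print(np.linalg.norm(v).round(4),np.degrees(np.arctan2(v[1],v[0])).round(1))
r=q("ridge",[(344.4,70),(296.6,77.3)],.05);v=r[1]-r[0];print(np.linalg.norm(v),np.degrees(np.arctan2(v[1],v[0])))
q("well",[(175.8,183.7)],.034); q("bar",[(153,190.8),(188,184)],.057)
q("cap",[(165.2,59.8)],.022);q("capapex",[(160.3,58)],.038)
q("capLR",[(149.7,59.8),(180.7,59.8),(165.2,43.3),(165.2,76.3)],.022)
q("wellLR",[(158.3,183.7),(193.3,183.7),(175.8,167),(175.8,200.5)],.034)
E
```

```text
tower [[0.4667, -0.3256], [0.4649, -0.3647], [0.4253, -0.3643], [0.4271, -0.3245]] mean [ 0.446  -0.3448]
0.0392 -92.6
0.0397 179.5
0.0398 87.4
0.0397 -1.5
eaves [[0.5931, -0.288], [0.6065, -0.3425], [0.5676, -0.3518], [0.5554, -0.2973]] mean [ 0.5807 -0.3199]
0.0561 -76.2
0.04 -166.5
0.0559 102.6
0.0388 13.8
ridge [[0.5871, -0.3464], [0.5784, -0.2916]] mean [ 0.5827 -0.319 ]
0.05549568754995216 98.96304336990664
well [[0.4448, -0.137]] mean [ 0.4448 -0.137 ]
bar [[0.4424, -0.1134], [0.4516, -0.1593]] mean [ 0.447  -0.1363]
cap [[0.6009, -0.1331]] mean [ 0.6009 -0.1331]
capapex [[0.6011, -0.1321]] mean [ 0.6011 -0.1321]
capLR [[0.6012, -0.1138], [0.6006, -0.1524], [0.6196, -0.1346], [0.5816, -0.1315]] mean [ 0.6007 -0.1331]
wellLR [[0.4448, -0.1131], [0.4448, -0.1608], [0.4679, -0.139], [0.4205, -0.1349]] mean [ 0.4445 -0.1369]
```

Emit:
move_arm(
  commands=[
    {"claw": 1,"travel": [-1.04,3.38,0],"turn": 0},
    {"claw": 1,"travel": [-1.04,3.38,0],"turn": 0},
    {"claw": 1,"travel": [-1.05,3.39,0],"turn": 0},
    {"claw": 1,"travel": [0,0,1.4],"turn": -7},
    {"claw": 1,"travel": [0,0,1.4],"turn": -7},
  ],
)

```text
time: 1.92
ee_pos: [0.4435, -0.3483, 0.4008]
tcp_rot: [179.9, -0.0, 13.9]
wrist_force: [0.8, 1.2, -0.2]
opening: 0.0858
```

Emit:
move_arm(
  commands=[
    {"claw": 1,"travel": [0,0,1.4],"turn": -7},
    {"claw": 1,"travel": [0,0,1.4],"turn": -7},
    {"claw": 1,"travel": [0,0,1.4],"turn": -7},
    {"claw": 1,"travel": [0,0,1.4],"turn": -7},
    {"claw": 1,"travel": [0,0,1.4],"turn": -7},
  ],
)

```text
time: 2.33
ee_pos: [0.4441, -0.3465, 0.3302]
tcp_rot: [180.0, 0.0, 49.2]
wrist_force: [0.1, -0.2, 0.5]
opening: 0.0852
```

Emit:
move_arm(
  commands=[
    {"claw": 1,"travel": [0,0,1.4],"turn": -7},
    {"claw": 1,"travel": [0,0,1.4],"turn": -7},
    {"claw": 1,"travel": [0,0,1.4],"turn": -7},
    {"claw": 1,"travel": [0,0,1.4],"turn": -7},
    {"claw": 1,"travel": [0,0,0],"turn": -7},
  ],
)

```text
time: 2.75
ee_pos: [0.4437, -0.3461, 0.2718]
tcp_rot: [-179.8, -0.1, 84.2]
wrist_force: [-1.0, 0.2, -0.6]
opening: 0.0856
```

Emit:
move_arm(
  commands=[
    {"claw": 1,"travel": [0,0,0],"turn": -4},
    {"claw": 1,"travel": [0,0,0],"turn": 0},
    {"claw": 1,"travel": [0,0,0],"turn": 0},
  ],
)

```text
time: 3.0
ee_pos: [0.4446, -0.3462, 0.2749]
tcp_rot: [180.0, 0.0, 87.7]
wrist_force: [0.7, 0.9, -0.6]
opening: 0.0855
```

```bash
python3 snap.py w3
```

```text
3.0 [-37.9   6.2  -2.9  80.8  -0.   54.4] [ 0.4446 -0.3462  0.2749] [1.7999e+02 2.0000e-02 8.7700e+01] 0.08548490240871341 [ 0.7  0.9 -0.6]
```

View pics/w3g.png

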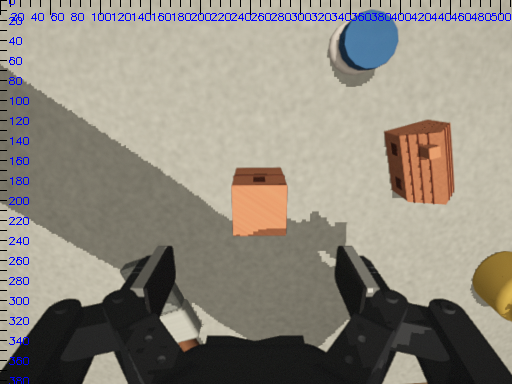

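The tower's top is at (231..287, 184..236), midway between the fingers. I'll measure it.

```bash
python3 - <<'E'
from h import *
w=cv2.imread("pics/w3.png");crop(w,220,160,300,245,7,"pics/b1.png")
p=dict(np.load("pics/w3.npz"))
a=unproj(p,[(232,184.5),(287,183.5),(286,235),(234,236)],.054)[:,:2];print(a,a.mean(0))
E
```

```text
[[ 0.4280901  -0.32301735]
 [ 0.46683626 -0.32381624]
 [ 0.46600171 -0.36429652]
 [ 0.42692641 -0.3635654 ]] [ 0.44696362 -0.34367388]
```

View pics/b1.png

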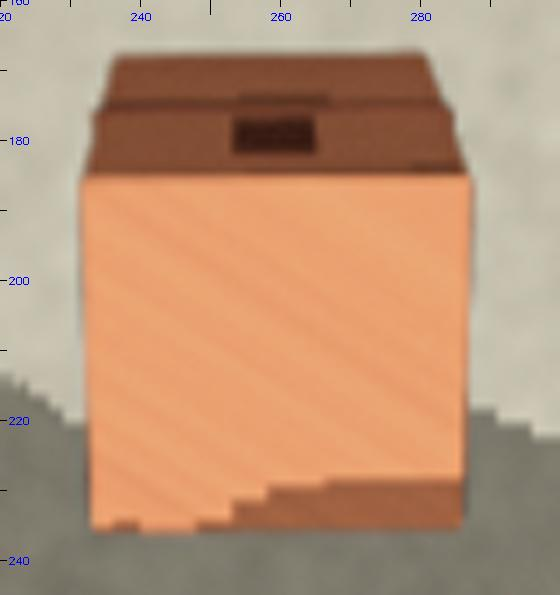

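Emit:
move_arm(
  commands=[
    {"claw": 1,"travel": [0.22,0.15,3],"turn": -0.7},
    {"claw": 1,"travel": [0,0,3],"turn": 0},
    {"claw": 1,"travel": [0,0,3.2],"turn": 0},
    {"claw": 1,"travel": [0,0,0],"turn": 0},
    {"claw": 1,"travel": [0,0,0],"turn": 0},
  ],
)

```text
time: 3.47
ee_pos: [0.4464, -0.343, 0.182]
tcp_rot: [-179.9, -0.1, 88.5]
wrist_force: [0.5, -0.2, 0.3]
opening: 0.0855
```

Emit:
move_arm(
  commands=[
    {"claw": -1,"travel": [0,0,0],"turn": 0},
    {"claw": -1,"travel": [0,0,0],"turn": 0},
    {"claw": -1,"travel": [0,0,0],"turn": 0},
    {"claw": -1,"travel": [0,0,0],"turn": 0},
    {"claw": -1,"travel": [0,0,0],"turn": 0},
  ],
)

```text
time: 3.88
ee_pos: [0.4476, -0.3435, 0.1845]
tcp_rot: [179.9, 0.1, 88.6]
wrist_force: [-0.6, -0.2, 7.1]
opening: 0.0396
```

Emit:
move_arm(
  commands=[
    {"claw": -1,"travel": [0,0,-2],"turn": 0},
    {"claw": -1,"travel": [0,0,-4],"turn": 0},
    {"claw": -1,"travel": [0,0,-4],"turn": 0},
    {"claw": -1,"travel": [0,0,-4],"turn": -7},
    {"claw": -1,"travel": [0,0,-4],"turn": -7},
  ],
)

```text
time: 4.3
ee_pos: [0.4467, -0.3428, 0.3649]
tcp_rot: [180.0, 0.0, 103.0]
wrist_force: [0.7, -0.3, -0.8]
opening: 0.04
```

Emit:
move_arm(
  commands=[
    {"claw": -1,"travel": [3.37,1.88,-1],"turn": 0},
    {"claw": -1,"travel": [3.37,1.88,-1],"turn": 0},
    {"claw": -1,"travel": [3.37,1.88,-1],"turn": 0},
    {"claw": -1,"travel": [3.37,1.88,-0.8],"turn": 0},
    {"claw": -1,"travel": [3.37,1.88,0],"turn": 0},
  ],
)

```text
time: 4.72
ee_pos: [0.502, -0.1565, 0.403]
tcp_rot: [179.8, 0.1, 102.6]
wrist_force: [1.4, -0.6, -0.9]
opening: 0.0399
```

Emit:
move_arm(
  commands=[
    {"claw": -1,"travel": [3.37,1.88,0],"turn": 0},
    {"claw": -1,"travel": [3.37,1.88,0],"turn": 0},
    {"claw": -1,"travel": [3.37,1.88,0],"turn": 0},
    {"claw": -1,"travel": [3.37,1.88,0],"turn": 0},
    {"claw": -1,"travel": [3.37,1.88,0],"turn": 0},
  ],
)

```text
time: 5.13
ee_pos: [0.5567, 0.0288, 0.4012]
tcp_rot: [180.0, 0.0, 102.7]
wrist_force: [0.5, -0.7, -1.1]
opening: 0.0398
```

Emit:
move_arm(
  commands=[
    {"claw": -1,"travel": [3.37,1.88,0],"turn": 0},
    {"claw": -1,"travel": [3.37,1.88,0],"turn": 0},
    {"claw": -1,"travel": [0,0,0],"turn": 0},
    {"claw": -1,"travel": [0,0,0],"turn": 0},
    {"claw": -1,"travel": [0,0,0],"turn": 0},
  ],
)

```text
time: 5.55
ee_pos: [0.5785, 0.101, 0.4007]
tcp_rot: [-180.0, 0.0, 102.7]
wrist_force: [0.5, -0.7, -1.2]
opening: 0.0398
```

```bash
python3 snap.py w4
```

```text
5.55 [ 9.9 10.1 15.4 95.2 -0.  87.2] [0.5785 0.101  0.4007] [-1.7998e+02  1.0000e-02  1.0270e+02] 0.03980546375754647 [ 0.5 -0.7 -1.2]
```

View pics/w4g.png

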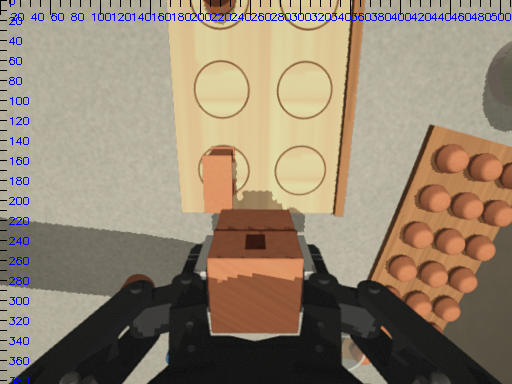

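```bash
python3 - <<'E'
from h import *
w=cv2.imread("pics/w4.png");crop(w,165,0,370,150,4,"pics/b1.png");crop(w,180,135,340,345,3,"pics/b2.png")
crop(w,180,50,345,220,5,"pics/b3.png")
E
```

```text
(no output)
```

View pics/b3.png

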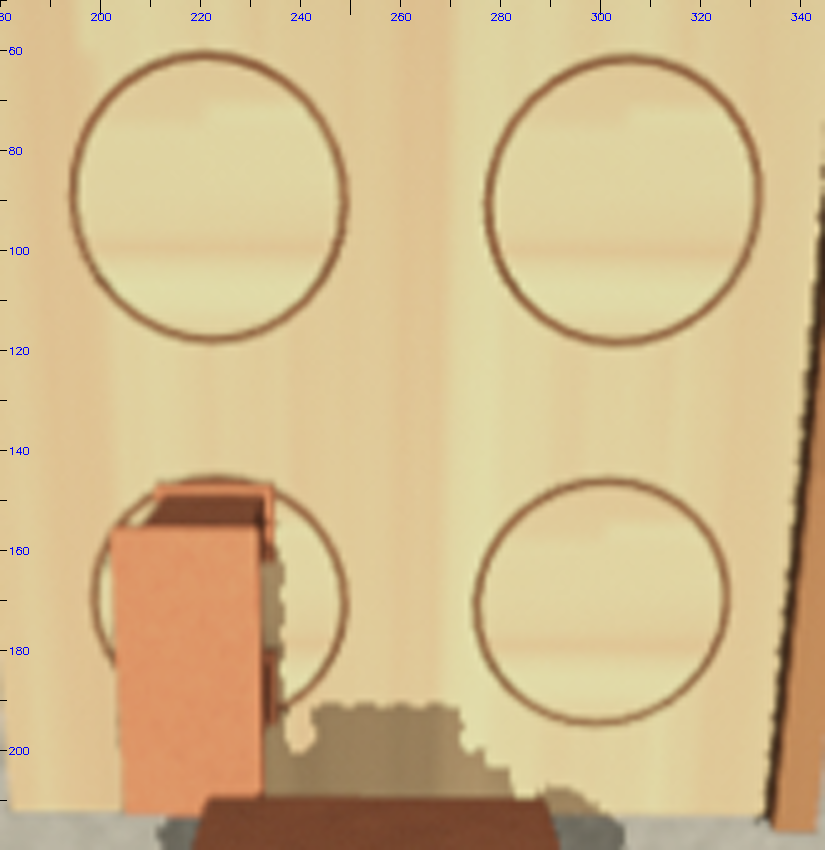

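View pics/b2.png

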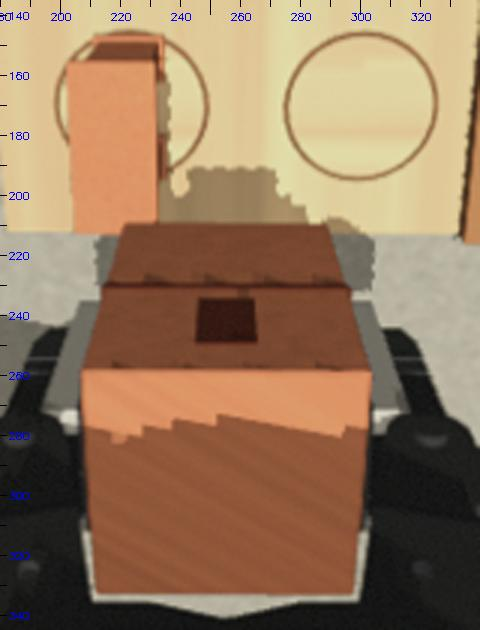

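```bash
python3 - <<'E'
from h import *
from scipy.optimize import least_squares
p=dict(np.load("pics/w4.npz"))
C={(-50,0):[(72,195),(348,200),(205,52),(212,342)],(50,0):[(487,203),(762,195),(628,57),(617,345)],(50,-100):[(474,603),(730,597),(608,480),(595,723)]}
cs=[];ob=[]
for k,v in C.items():
    a=unproj(p,np.array(v)/5+[180,50],.01)[:,:2]
    f=least_squares(lambda x:np.hypot(*(a-x[:2]).T)-x[2],[*a.mean(0),.034]).x; print(k,f.round(4)); cs.append(f[:2]);ob.append(k)
cs=np.array(cs);ob=np.array(ob)/1e3
th=np.degrees(np.arctan2(*(cs[1]-cs[2])[::-1]))-90; th2=np.degrees(np.arctan2(*(cs[1]-cs[0])[::-1])); print("yaw",th,th2)
yaw=np.radians((th+th2)/2);Rm=np.array([[np.cos(yaw),-np.sin(yaw)],[np.sin(yaw),np.cos(yaw)]])
print("board origin",(cs-ob@Rm.T).mean(0),(cs-ob@Rm.T))
t=unproj(p,[(207.3,258.3),(303.7,258.3),(299.3,333),(211,333)],.2717)[:,:2]
print(t,t.mean(0), np.linalg.norm(t[1]-t[0]),np.linalg.norm(t[2]-t[1]),np.degrees(np.arctan2(*(t[1]-t[0])[::-1])))
E
```

```text
(-50, 0) [0.5189 0.1788 0.0334]
(50, 0) [0.6169 0.2001 0.0333]
(50, -100) [0.6382 0.1024 0.0333]
yaw 12.334340761060488 12.283441528564634
board origin [0.56795134 0.18944165] [[0.5677521  0.18943093]
 [0.56802852 0.18944566]
 [0.56807339 0.18944838]]
[[0.5538497  0.11661452]
 [0.59165426 0.12515001]
 [0.60074594 0.08700522]
 [0.56181341 0.0782177 ]] [0.57701583 0.10174686] 0.038756148251801334 0.03921330823550011 12.722878814382545
```

Emit:
move_arm(
  commands=[
    {"claw": -1,"travel": [-0.62,2.96,0],"turn": 0.4},
    {"claw": -1,"travel": [-0.61,2.96,0],"turn": 0},
    {"claw": -1,"travel": [0,0,3.5],"turn": 0},
    {"claw": -1,"travel": [0,0,3.5],"turn": 0},
    {"claw": -1,"travel": [0,0,3.5],"turn": 0},
  ],
)

```text
time: 6.02
ee_pos: [0.6398, 0.0999, 0.2949]
tcp_rot: [179.9, 0.0, 102.1]
wrist_force: [-1.4, -0.0, -2.0]
opening: 0.0396
```

Emit:
move_arm(
  commands=[
    {"claw": -1,"travel": [0,0,3.5],"turn": 0},
    {"claw": -1,"travel": [0,0,3.5],"turn": 0},
    {"claw": -1,"travel": [0,0,1.5],"turn": 0},
    {"claw": -1,"travel": [0,0,0],"turn": 0},
    {"claw": -1,"travel": [0,0,0],"turn": 0},
  ],
)

```text
time: 6.43
ee_pos: [0.6389, 0.1004, 0.2108]
tcp_rot: [-179.9, 0.0, 102.2]
wrist_force: [0.1, -0.1, -0.1]
opening: 0.0394
```

```bash
python3 snap.py w5; python3 - <<'E'
from h import *
for n in("scene","side"): cv2.imwrite(f"pics/{n}5.png",viewer.camera(n))
crop(cv2.imread("pics/scene5.png"),240,150,440,300,4,"pics/b1.png")
crop(cv2.imread("pics/side5.png"),170,70,320,190,5,"pics/b2.png")
E
```

```text
6.4333 [ 8.9 18.7  4.7 76.  -0.  86.8] [0.6389 0.1004 0.2108] [-179.94    0.    102.16] 0.03943880652551223 [ 0.1 -0.1 -0.1]
```

View pics/w5g.png

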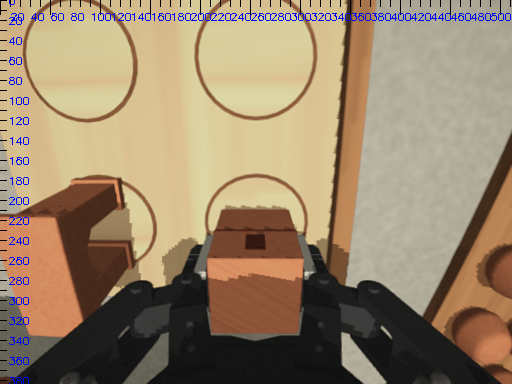

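View pics/b1.png

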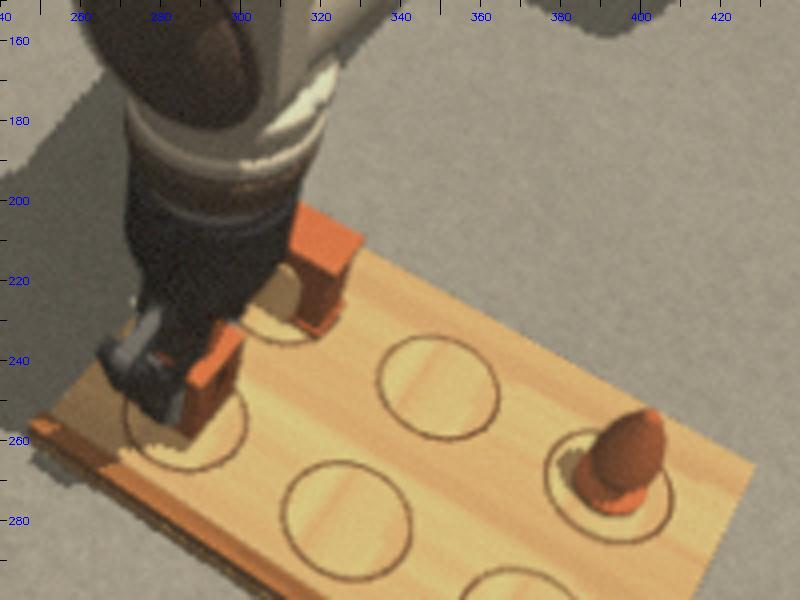

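View pics/b2.png

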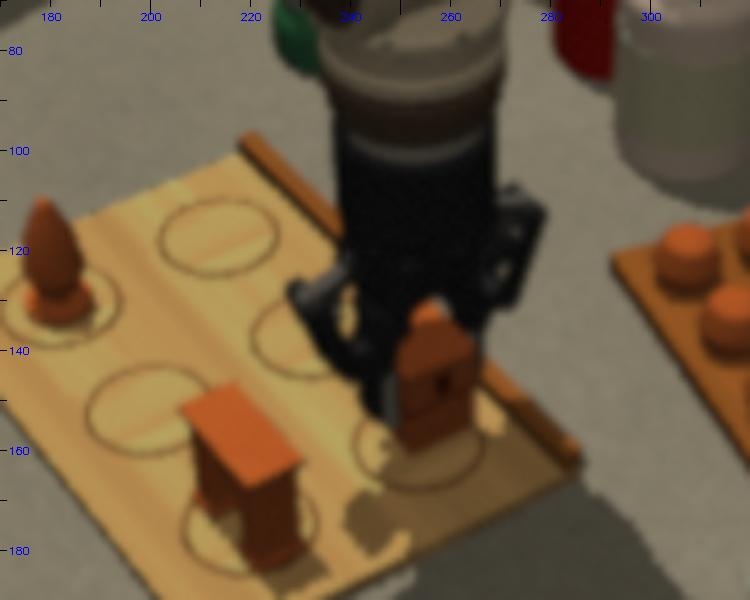

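```bash
python3 - <<'E'
from h import *
crop(cv2.imread("pics/w5.png"),190,165,320,270,6,"pics/b1.png")
E
```

```text
(no output)
```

View pics/b1.png

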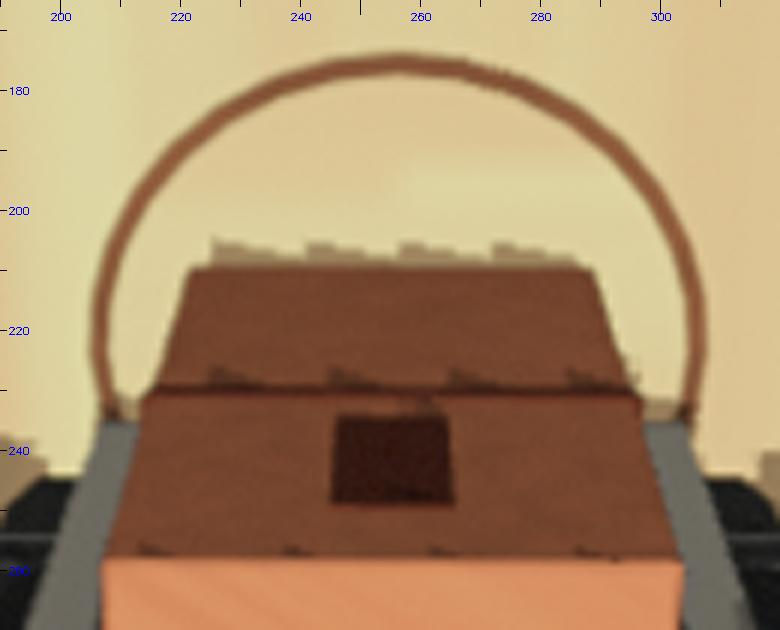

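```bash
python3 - <<'E'
from h import *
from scipy.optimize import least_squares
p=dict(np.load("pics/w5.npz"))
a=unproj(p,np.array([(100,330),(122,250),(165,175),(235,103),(310,73),(400,63),(480,75),(560,115),(630,180),(680,255),(697,330)])/6+[190,165],.01)[:,:2]
f=least_squares(lambda x:np.hypot(*(a-x[:2]).T)-x[2],[*a.mean(0),.034]);print(f.x)
for z in(.0263,.0283):
  e=unproj(p,[(221.7,209.7),(288.7,209.7)],z)[:,:2]; v=e[1]-e[0]; L=np.linalg.norm(v)
  n=np.array([v[1],-v[0]])/L
  c=e.mean(0)+.02*n; print(e,L,np.degrees(np.arctan2(v[1],v[0])),c, "need",f.x[:2]-c)
E
```

```text
[0.63768223 0.10249783 0.03252931]
[[0.61428614 0.11429269]
 [0.65281164 0.12262627]] 0.039416523088628634 12.205791982288371 [0.63777736 0.09891159] need [-9.51288611e-05  3.58623671e-03]
[[0.61435768 0.11515639]
 [0.6523836  0.12338191]] 0.03890539607283861 12.205791982288419 [0.63759911 0.09972126] need [8.31168171e-05 2.77656699e-03]
```

Emit:
move_arm(
  commands=[
    {"claw": -1,"travel": [0.2,0.04,0.5],"turn": 0},
    {"claw": -1,"travel": [0,0,0.5],"turn": 0},
    {"claw": -1,"travel": [0,0,0.4],"turn": 0},
    {"claw": -1,"travel": [0,0,0],"turn": 0},
    {"claw": -1,"travel": [0,0,0],"turn": 0},
  ],
)

```text
time: 7.0
ee_pos: [0.6389, 0.1037, 0.1962]
tcp_rot: [-180.0, -0.0, 102.3]
wrist_force: [0.9, 0.0, -0.5]
opening: 0.0395
```

Emit:
move_arm(
  commands=[
    {"claw": -1,"travel": [0,0,0.1],"turn": 0},
    {"claw": -1,"travel": [0,0,0.1],"turn": 0},
    {"claw": -1,"travel": [0,0,0],"turn": 0},
  ],
)

```text
time: 7.25
ee_pos: [0.6391, 0.1037, 0.1946]
tcp_rot: [-180.0, -0.0, 102.3]
wrist_force: [0.1, -0.7, -1.4]
opening: 0.0396
```

```bash
python3 snap.py w6; python3 - <<'E'
from h import *
crop(cv2.imread("pics/w6.png"),190,165,320,270,6,"pics/b1.png")
for i in range(3):
  viewer.camera("side"); o=status.get_obs(); print(o["ee_pos"].round(4))
E
```

```text
7.25 [ 9.2 19.2  3.5 74.2  0.  87. ] [0.6391 0.1037 0.1946] [-180.     -0.    102.26] 0.03957460935208968 [ 0.1 -0.7 -1.4]
[0.6391 0.1037 0.1947]
[0.6391 0.1037 0.1948]
[0.6391 0.1037 0.1948]
```

View pics/b1.png

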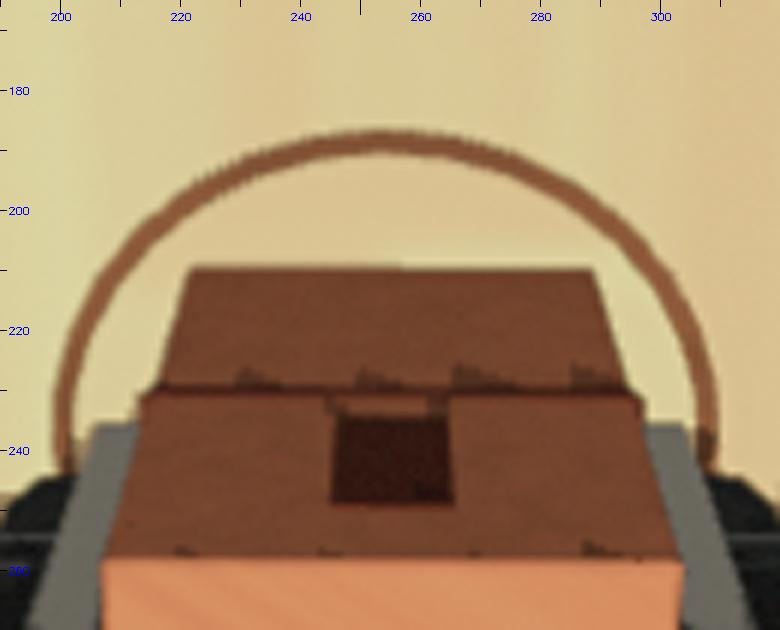

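```bash
python3 - <<'E'
from h import *
from scipy.optimize import least_squares
p=dict(np.load("pics/w6.npz"))
px=np.array([(64,400),(80,330),(125,250),(190,193),(280,152),(388,139),(480,152),(570,190),(640,248),(690,330),(707,400)])/6+[190,165]
a=unproj(p,px,.01)[:,:2]
for r in(.0333,.0338):
  f=least_squares(lambda x:np.hypot(*(a-x[:2]).T)-r,a.mean(0));print(f.x,f.fun.round(4))
  for z in(.010,.012):
    e=unproj(p,[(221.7,209.7),(288.7,209.7)],z)[:,:2]; v=e[1]-e[0]; L=np.linalg.norm(v)
    n=np.array([v[1],-v[0]])/L
    c=e.mean(0)+.02*n; print(z,L,c,"need",f.x[:2]-c)
E
```

```text
[0.63748097 0.10222349] [-0.0005 -0.0002  0.0002  0.0002  0.0002 -0.0001 -0.0001 -0.      0.
 -0.0001 -0.0003]
0.01 0.03942975818683443 [0.63815418 0.1022713 ] need [-6.73203711e-04 -4.78130748e-05]
0.012 0.038918634291305175 [0.63797267 0.1030802 ] need [-0.0004917  -0.00085671]
[0.63762059 0.10159122] [-0.0008 -0.0005  0.0001  0.0002  0.0003  0.0001  0.      0.     -0.0001
 -0.0004 -0.0006]
0.01 0.03942975818683443 [0.63815418 0.1022713 ] need [-0.00053359 -0.00068008]
0.012 0.038918634291305175 [0.63797267 0.1030802 ] need [-0.00035208 -0.00148898]
```

Emit:
move_arm(
  commands=[
    {"claw": -1,"travel": [-0.05,-0.06,0.08],"turn": 0},
    {"claw": -1,"travel": [0,0,0.08],"turn": 0},
    {"claw": -1,"travel": [0,0,0],"turn": 0},
    {"claw": -1,"travel": [0,0,0],"turn": 0},
  ],
)

```text
time: 7.78
ee_pos: [0.6387, 0.1033, 0.1945]
tcp_rot: [179.9, -0.0, 102.3]
wrist_force: [-1.9, 2.0, 6.6]
opening: 0.0395
```

Emit:
move_arm(
  commands=[
    {"claw": 0.35,"travel": [0,0,0],"turn": 0},
    {"claw": 0.35,"travel": [0,0,0],"turn": 0},
    {"claw": 0.35,"travel": [0,0,0],"turn": 0},
    {"claw": 0.35,"travel": [0,0,-1],"turn": 0},
    {"claw": 0.35,"travel": [0,0,-3],"turn": 0},
  ],
)

```text
time: 8.2
ee_pos: [0.6374, 0.1028, 0.2292]
tcp_rot: [-179.6, -0.0, 102.3]
wrist_force: [-0.1, 0.4, -0.4]
opening: 0.0577
```

Emit:
move_arm(
  commands=[
    {"claw": 1,"travel": [0,0,-4],"turn": 0},
    {"claw": 1,"travel": [0,0,-4],"turn": 0},
    {"claw": 1,"travel": [0,0,-4],"turn": 0},
    {"claw": 1,"travel": [-3,0,-2],"turn": 0},
    {"claw": 1,"travel": [-4,0,0],"turn": 0},
  ],
)

```text
time: 8.62
ee_pos: [0.6532, 0.0362, 0.3806]
tcp_rot: [179.5, 0.1, 102.5]
wrist_force: [2.1, -1.4, 0.6]
opening: 0.0856
```

Emit:
move_arm(
  commands=[
    {"claw": 1,"travel": [0,0,0],"turn": 0},
    {"claw": 1,"travel": [0,0,0],"turn": 0},
    {"claw": 1,"travel": [0,0,0],"turn": 0},
  ],
)

```text
time: 8.87
ee_pos: [0.6534, 0.0344, 0.3731]
tcp_rot: [-180.0, -0.0, 102.2]
wrist_force: [0.2, 0.8, 0.1]
opening: 0.0855
```

```bash
python3 snap.py w7;  python3 - <<'E'
from h import *
crop(cv2.imread("pics/w7.png"),200,60,360,200,5,"pics/b1.png")
E
```

```text
8.8667 [ 3.  19.4 23.4 94.1  0.  80.8] [0.6534 0.0344 0.3731] [-1.7998e+02 -2.0000e-02  1.0221e+02] 0.0854674856259028 [0.2 0.8 0.1]
```

View pics/w7g.png

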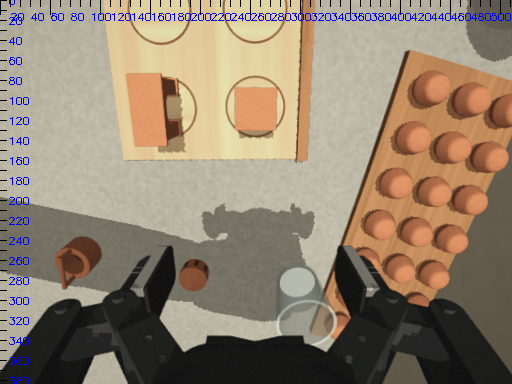

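```bash
python3 - <<'E'
from h import *
crop(cv2.imread("pics/w7.png"),215,65,300,145,8,"pics/b1.png")
p=dict(np.load("pics/w7.npz"))
print("cap apex",unproj(p,[(192,272)],.03),"glass rim",unproj(p,[(306,322)],.085),"glass base",unproj(p,[(298,284)],.0))
E
```

```text
cap apex [[ 0.60069837 -0.11462328  0.03      ]] glass rim [[ 0.74497581 -0.11442287  0.085     ]] glass base [[ 0.75050948 -0.12426666  0.        ]]
```

View pics/b1.png

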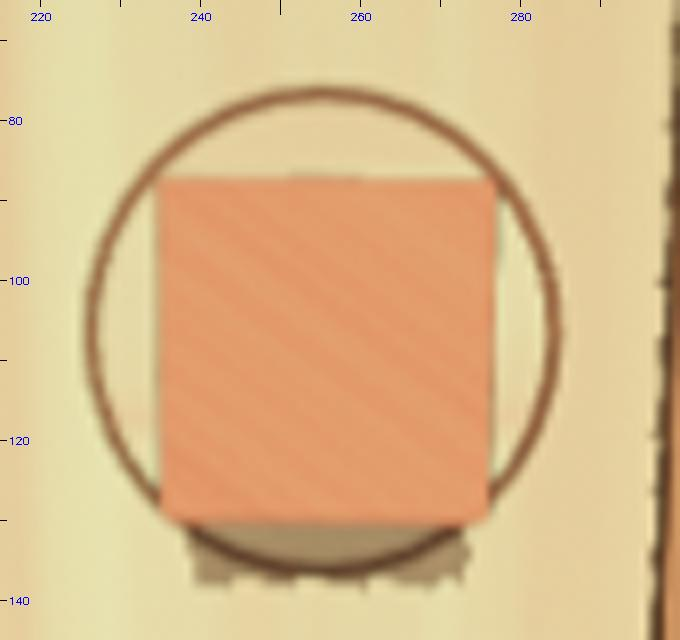

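```bash
python3 - <<'E'
from h import *
from scipy.optimize import least_squares
p=dict(np.load("pics/w7.npz"));O=[215,65]
t=unproj(p,np.array([(158,180),(496,181),(489,521),(162,521)])/8+O,.064)[:,:2]
c=unproj(p,np.array([(91,332),(555,325),(325,94),(320,571)])/8+O,.01)[:,:2]
f=least_squares(lambda x:np.hypot(*(c-x[:2]).T)-x[2],[*c.mean(0),.034]).x
print(t.mean(0),f,1e3*(t.mean(0)-f[:2]))
E
```

```text
[0.63796011 0.10310788] [0.63780271 0.10270953 0.03280093] [0.15740566 0.39835257]
```

Emit:
move_arm(
  commands=[
    {"claw": 1,"travel": [-3.04,-1.73,0],"turn": 0},
    {"claw": 1,"travel": [-3.04,-1.73,0],"turn": 0},
    {"claw": 1,"travel": [-3.04,-1.73,0],"turn": 0},
    {"claw": 1,"travel": [-3.04,-1.73,0],"turn": 0},
    {"claw": 1,"travel": [-3.04,-1.73,0],"turn": 0},
  ],
)

```text
time: 9.33
ee_pos: [0.6005, -0.1323, 0.3729]
tcp_rot: [-180.0, -0.0, 102.4]
wrist_force: [0.2, 0.1, 0.4]
opening: 0.0859
```

Emit:
move_arm(
  commands=[
    {"claw": 1,"travel": [0,0,3.5],"turn": 0},
    {"claw": 1,"travel": [0,0,3.5],"turn": 0},
    {"claw": 1,"travel": [0,0,3],"turn": 0},
    {"claw": 1,"travel": [0,0,0],"turn": 0},
    {"claw": 1,"travel": [0,0,0],"turn": 0},
  ],
)

```text
time: 9.75
ee_pos: [0.6007, -0.1313, 0.2721]
tcp_rot: [-179.8, -0.1, 102.3]
wrist_force: [0.3, 0.1, 0.8]
opening: 0.0856
```

```bash
python3 snap.py w8;  python3 - <<'E'
from h import *
crop(cv2.imread("pics/w8.png"),215,150,305,240,7,"pics/b1.png")
E
```

```text
9.75 [-12.3  13.4   4.9  81.7   0.   65.3] [ 0.6007 -0.1313  0.2721] [-1.7982e+02 -9.0000e-02  1.0233e+02] 0.08556067041367531 [0.3 0.1 0.8]
```

View pics/w8g.png

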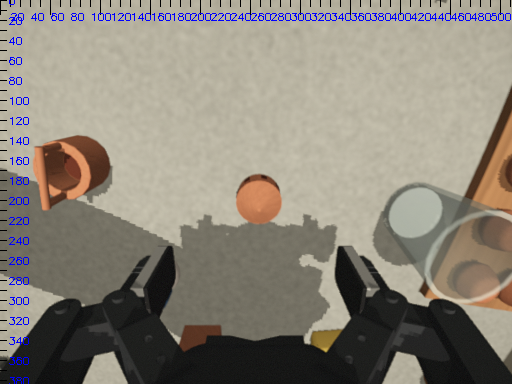

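View pics/b1.png

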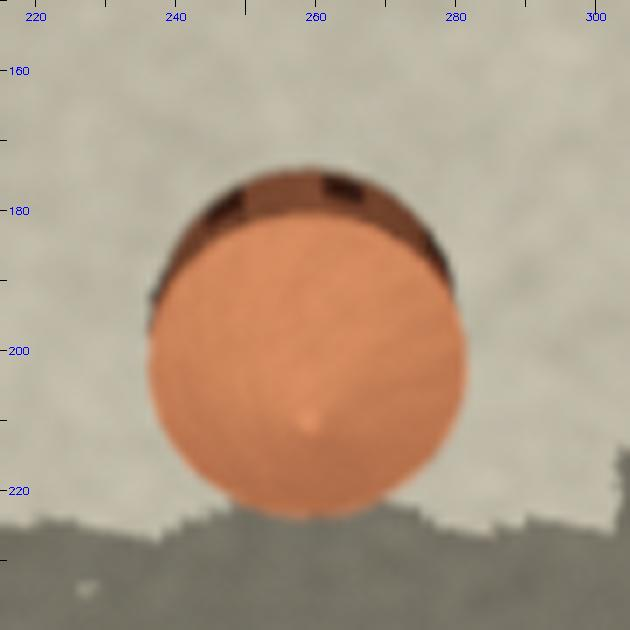

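```bash
python3 - <<'E'
from h import *
from scipy.optimize import least_squares
p=dict(np.load("pics/w8.npz"));O=[215,150]
c=unproj(p,np.array([(148,365),(467,365),(308,212),(307,520)])/7+O,.022)[:,:2]
f=least_squares(lambda x:np.hypot(*(c-x[:2]).T)-x[2],[*c.mean(0),.019]);print(f.x,f.fun)
print(unproj(p,np.array([(310,421)])/7+O,.038))
E
```

```text
[ 0.60238918 -0.13277521  0.0192458 ] [-0.00031576 -0.00031581  0.00032686  0.00030471]
[[ 0.60245315 -0.13263257  0.038     ]]
```

Emit:
move_arm(
  commands=[
    {"claw": 1,"travel": [-0.17,0.14,3.2],"turn": 0},
    {"claw": 1,"travel": [0,0,3.2],"turn": 0},
    {"claw": 1,"travel": [0,0,2.8],"turn": 0},
    {"claw": 0.2,"travel": [0,0,0],"turn": 0},
    {"claw": 0.2,"travel": [0,0,0],"turn": 0},
  ],
)

```text
time: 10.22
ee_pos: [0.6033, -0.1333, 0.1826]
tcp_rot: [180.0, 0.0, 102.3]
wrist_force: [-0.1, -0.3, 1.0]
opening: 0.0641
```

Emit:
move_arm(
  commands=[
    {"claw": 0.2,"travel": [0,0,0.2],"turn": 0},
    {"claw": 0.1,"travel": [0,0,0.2],"turn": 0},
    {"claw": 0.1,"travel": [0,0,0.1],"turn": 0},
    {"claw": 0.1,"travel": [0,0,0],"turn": 0},
  ],
)

```text
time: 10.55
ee_pos: [0.6033, -0.1337, 0.1774]
tcp_rot: [179.9, 0.0, 102.3]
wrist_force: [-0.5, 0.7, 0.3]
opening: 0.047
```

```bash
python3 snap.py w9;  python3 - <<'E'
from h import *
cv2.imwrite("pics/side9.png",viewer.camera("side"))
crop(cv2.imread("pics/side9.png"),230,160,330,260,6,"pics/b2.png")
crop(cv2.imread("pics/w9.png"),160,190,350,350,4,"pics/b1.png")
E
```

```text
10.55 [-12.5  15.8  -2.8  71.3   0.   65.2] [ 0.6033 -0.1337  0.1774] [1.7991e+02 4.0000e-02 1.0226e+02] 0.04698901395416869 [-0.5  0.7  0.3]
```

View pics/b2.png

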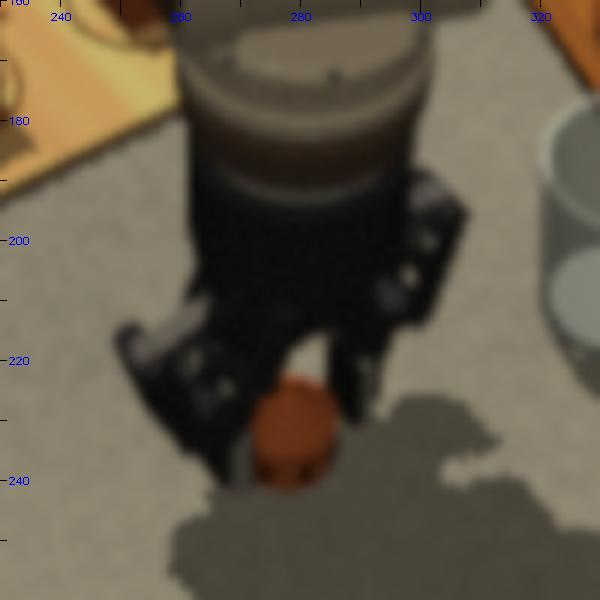

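View pics/b1.png

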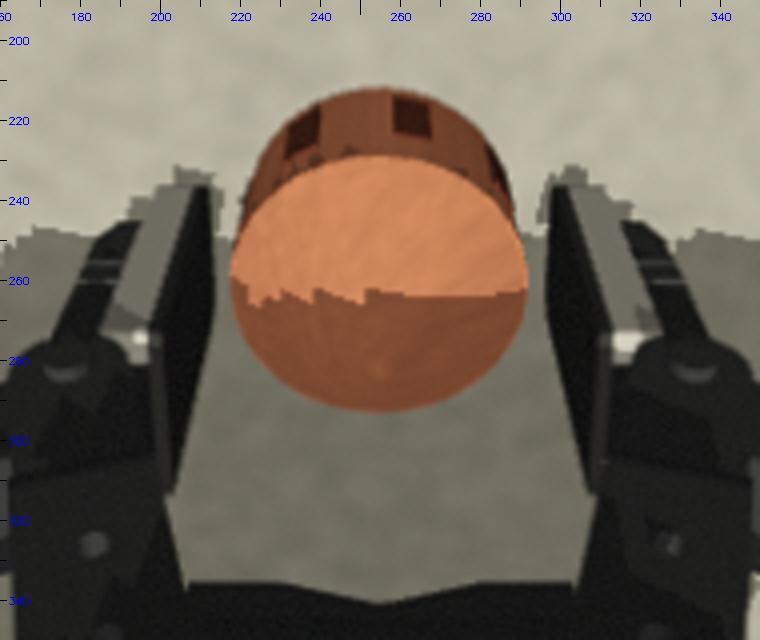

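Emit:
move_arm(
  commands=[
    {"claw": -1,"travel": [0,0,0],"turn": 0},
    {"claw": -1,"travel": [0,0,0],"turn": 0},
    {"claw": -1,"travel": [0,0,0],"turn": 0},
    {"claw": -1,"travel": [0,0,0],"turn": 0},
  ],
  squeeze=30,
)

```text
time: 10.98
ee_pos: [0.603, -0.1337, 0.1767]
tcp_rot: [180.0, 0.0, 102.3]
wrist_force: [-1.8, -0.1, 5.9]
opening: 0.0366
```

Emit:
move_arm(
  commands=[
    {"claw": -1,"travel": [0,0,-2],"turn": 0},
    {"claw": -1,"travel": [0,0,-4],"turn": 0},
    {"claw": -1,"travel": [0,0,-4],"turn": 0},
    {"claw": -1,"travel": [0,0,-4],"turn": 0},
    {"claw": -1,"travel": [3.8,1.4,-3],"turn": 0},
  ],
)

```text
time: 11.4
ee_pos: [0.6071, -0.1037, 0.3451]
tcp_rot: [179.8, 0.2, 102.0]
wrist_force: [1.2, 0.4, -0.1]
opening: 0.0365
```

Emit:
move_arm(
  commands=[
    {"claw": -1,"travel": [3.8,1.4,0],"turn": 0},
    {"claw": -1,"travel": [3.8,1.4,0],"turn": 0},
    {"claw": -1,"travel": [3.8,1.4,0],"turn": 0},
    {"claw": -1,"travel": [0,0,0],"turn": 0},
    {"claw": -1,"travel": [0,0,0],"turn": 0},
  ],
)

```text
time: 11.82
ee_pos: [0.6245, 0.0221, 0.3403]
tcp_rot: [-180.0, -0.0, 102.5]
wrist_force: [0.3, -0.5, -0.9]
opening: 0.037
```

```bash
python3 snap.py w10;  python3 - <<'E'
from h import *
crop(cv2.imread("pics/w10.png"),170,190,340,340,4,"pics/b1.png")
crop(cv2.imread("pics/w10.png"),190,60,320,200,5,"pics/b2.png")
E
```

```text
11.8167 [ 2.  14.6 13.9 89.3  0.  79.6] [0.6245 0.0221 0.3403] [-1.7996e+02 -1.0000e-02  1.0246e+02] 0.03703454843156598 [ 0.3 -0.5 -0.9]
```

View pics/w10g.png

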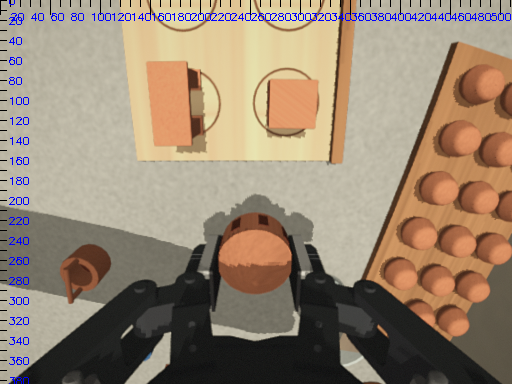

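View pics/b1.png

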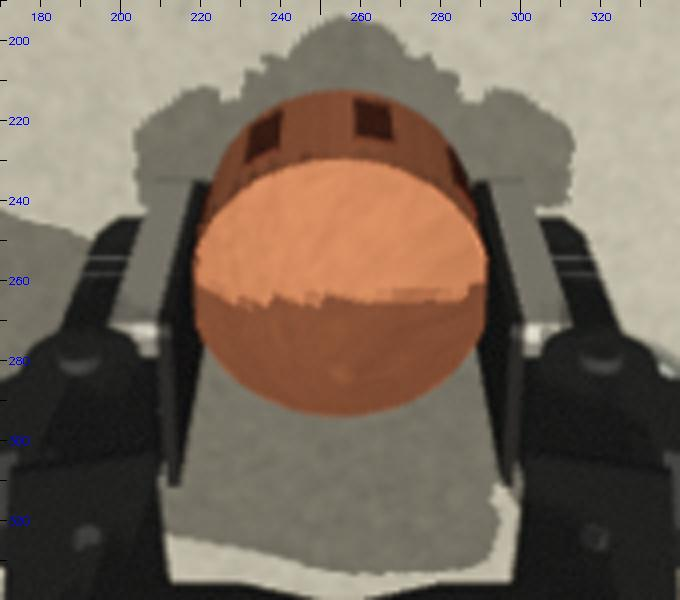

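View pics/b2.png

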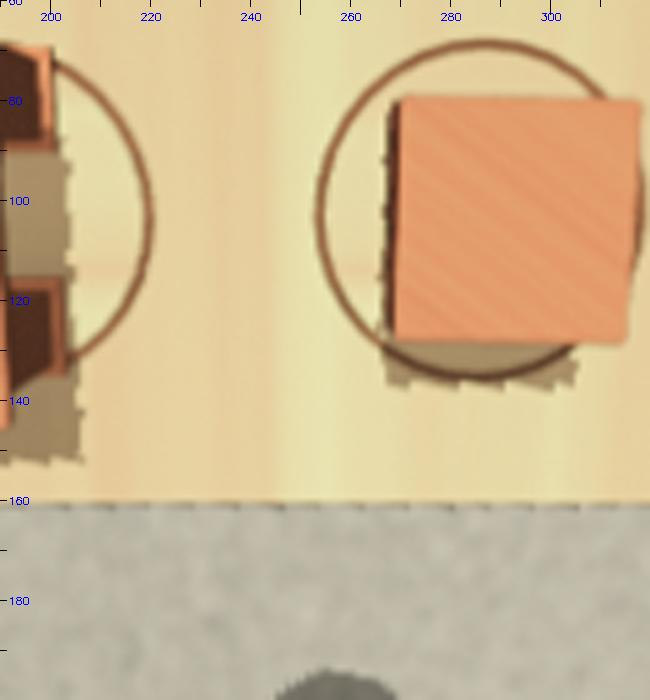

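```bash
python3 - <<'E'
from h import *
from scipy.optimize import least_squares
p=dict(np.load("pics/w10.npz"))
t=unproj(p,np.array([(400,97),(641,101),(627,344),(393,343)])/5+[190,60],.064)[:,:2].mean(0)
c=unproj(p,np.array([(193,265),(487,265),(340,157),(340,415)])/4+[170,190],.1855)[:,:2]
f=least_squares(lambda x:np.hypot(*(c-x[:2]).T)-x[2],[*c.mean(0),.019]);print(t,f.x,f.fun)
ap=unproj(p,np.array([(343,373)])/4+[170,190],.2015)[0,:2];print(ap)
o=np.array([.6245,.0221]);a=np.radians(102.46);X=np.array([np.cos(a),np.sin(a)]);Y=np.array([np.sin(a),-np.cos(a)])
for n,v in(("tcp",o),("drum",f.x[:2]),("apex",ap)):
  d=t-v; print(n,d,"tool",d@X*100,d@Y*100)
E
```

```text
[0.63788425 0.10234496] [0.62266823 0.02346007 0.01905602] [-6.34572614e-05 -6.34610847e-05  7.67105979e-05  5.02078053e-05]
[0.62307087 0.0231751 ]
tcp [0.01338425 0.08024496] tool 7.546718598129456 3.038250103173064
drum [0.01521602 0.0788849 ] tool 7.374393389445412 3.1877681232161934
apex [0.01481338 0.07916986] tool 7.410905983636599 3.1546006499605976
```

Emit:
move_arm(
  commands=[
    {"claw": -1,"travel": [3.7,1.56,0],"turn": 0},
    {"claw": -1,"travel": [3.72,1.56,0],"turn": 0},
    {"claw": -1,"travel": [0,0,3],"turn": 0},
    {"claw": -1,"travel": [0,0,3],"turn": 0},
    {"claw": -1,"travel": [0,0,2.8],"turn": 0},
  ],
)

```text
time: 12.28
ee_pos: [0.6392, 0.0982, 0.2515]
tcp_rot: [180.0, 0.0, 102.2]
wrist_force: [-0.6, -0.3, -1.4]
opening: 0.0368
```

Emit:
move_arm(
  commands=[
    {"claw": -1,"travel": [0,0,0],"turn": 0},
    {"claw": -1,"travel": [0,0,0],"turn": 0},
    {"claw": -1,"travel": [0,0,0],"turn": 0},
  ],
)

```text
time: 12.53
ee_pos: [0.6395, 0.098, 0.2548]
tcp_rot: [179.9, 0.0, 102.2]
wrist_force: [0.3, -0.9, 0.9]
opening: 0.0369
```

```bash
python3 snap.py w11;  python3 - <<'E'
from h import *
cv2.imwrite("pics/side11.png",viewer.camera("side"));cv2.imwrite("pics/scene11.png",viewer.camera("scene"))
crop(cv2.imread("pics/w11.png"),180,170,330,320,5,"pics/b1.png")
a=cv2.imread("pics/scene11.png")[200:280,250:330];b=cv2.imread("pics/side11.png")[90:170,210:290]
cv2.imwrite("pics/b2.png",cv2.resize(np.hstack([a,b]),None,fx=5,fy=5,interpolation=cv2.INTER_CUBIC))
E
```

```text
12.5333 [ 8.7 17.9  8.5 80.5 -0.  86.5] [0.6395 0.098  0.2548] [1.7990e+02 1.0000e-02 1.0218e+02] 0.036884266455316034 [ 0.3 -0.9  0.9]
```

View pics/b1.png

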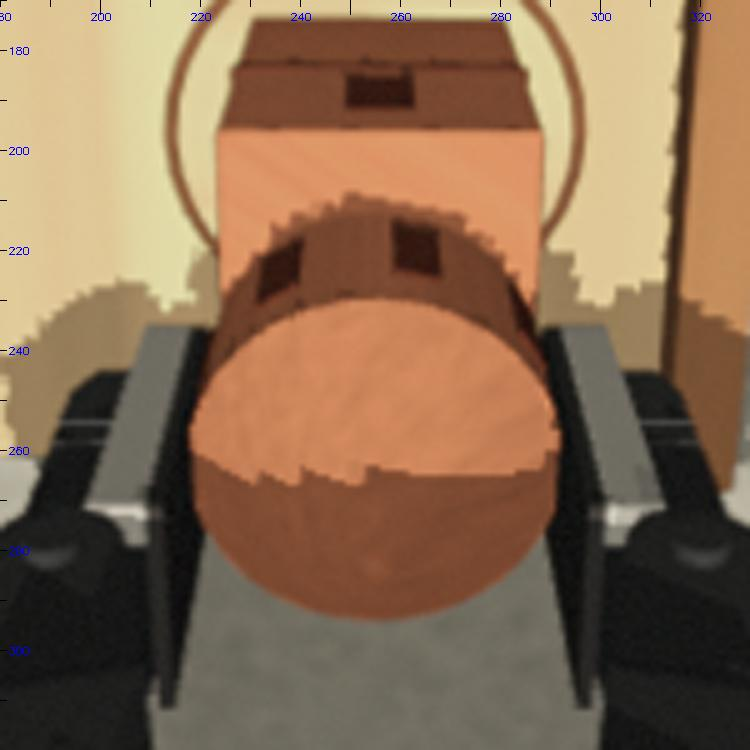

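View pics/b2.png

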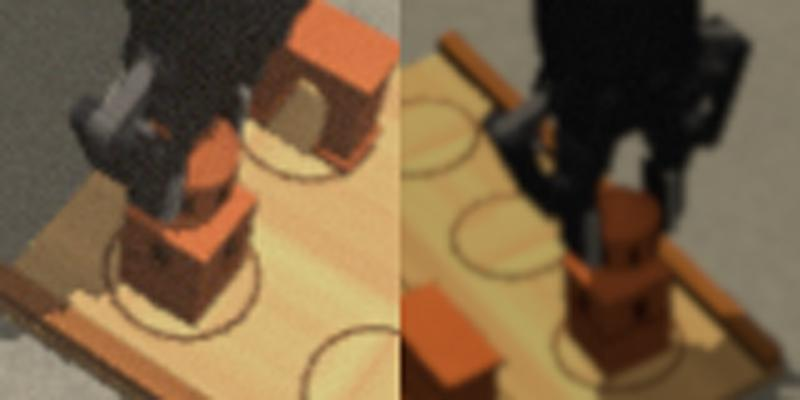

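```bash
cat > capfit.py <<'E'
from h import *
import sys
from scipy.optimize import least_squares
def capfit(n,tl,tr,drum,apex,tcpz,off,s,tcp,yaw):
    p=dict(np.load(f"pics/{n}.npz"))
    e=unproj(p,np.array([tl,tr])/s+off,.064)[:,:2];v=e[1]-e[0];L=np.linalg.norm(v);nn=np.array([v[1],-v[0]])/L
    t=e.mean(0)+.02*nn;print("tower edge",L,t)
    f0=tcpz-.1768
    c=unproj(p,np.array(drum)/s+off,f0+.022)[:,:2]
    f=least_squares(lambda x:np.hypot(*(c-x[:2]).T)-x[2],[*c.mean(0),.019]);ap=unproj(p,np.array([apex])/s+off,f0+.038)[0,:2]
    a=np.radians(yaw);X=np.array([np.cos(a),np.sin(a)]);Y=np.array([np.sin(a),-np.cos(a)])
    for k,v in(("tcp",np.array(tcp)),("drum",f.x[:2]),("apex",ap)):
        d=t-v; print(k,v,"tool",(d@X*100).round(2),(d@Y*100).round(2))
E
python3 - <<'E'
from capfit import *
capfit("w11",(218,128),(541,128),[(190,435),(560,435),(375,298),(378,620)],(378,568),.2548,[180,170],5,[.6395,.098],102.2)
E
```

```text
tower edge 0.03886016179475764 [0.63794588 0.10317106]
tcp [0.6395 0.098 ] tool 0.54 -0.04
drum [0.63812362 0.09931867] tool 0.38 0.06
apex [0.63842096 0.0989951 ] tool 0.42 0.04
```

Emit:
move_arm(
  commands=[
    {"claw": -1,"travel": [0.4,0.03,0.5],"turn": 0},
    {"claw": -1,"travel": [0,0,0.5],"turn": 0},
    {"claw": -1,"travel": [0,0,0.15],"turn": 0},
    {"claw": -1,"travel": [0,0,0],"turn": 0},
    {"claw": -1,"travel": [0,0,0],"turn": 0},
  ],
)

```text
time: 13.1
ee_pos: [0.6385, 0.103, 0.2412]
tcp_rot: [-180.0, 0.0, 102.3]
wrist_force: [0.1, 0.4, -0.3]
opening: 0.0364
```

```bash
python3 snap.py w12;  python3 - <<'E'
from h import *
cv2.imwrite("pics/side12.png",viewer.camera("side"));cv2.imwrite("pics/scene12.png",viewer.camera("scene"))
crop(cv2.imread("pics/w12.png"),180,170,330,320,5,"pics/b1.png")
a=cv2.imread("pics/scene12.png")[210:270,260:320];b=cv2.imread("pics/side12.png")[105:165,225:285]
cv2.imwrite("pics/b2.png",cv2.resize(np.hstack([a,b]),None,fx=6,fy=6,interpolation=cv2.INTER_CUBIC))
E
```

```text
13.1 [ 9.2 18.1  7.3 79.2 -0.  86.9] [0.6385 0.103  0.2412] [-179.98    0.    102.27] 0.03642848291406276 [ 0.1  0.4 -0.3]
```

View pics/b1.png

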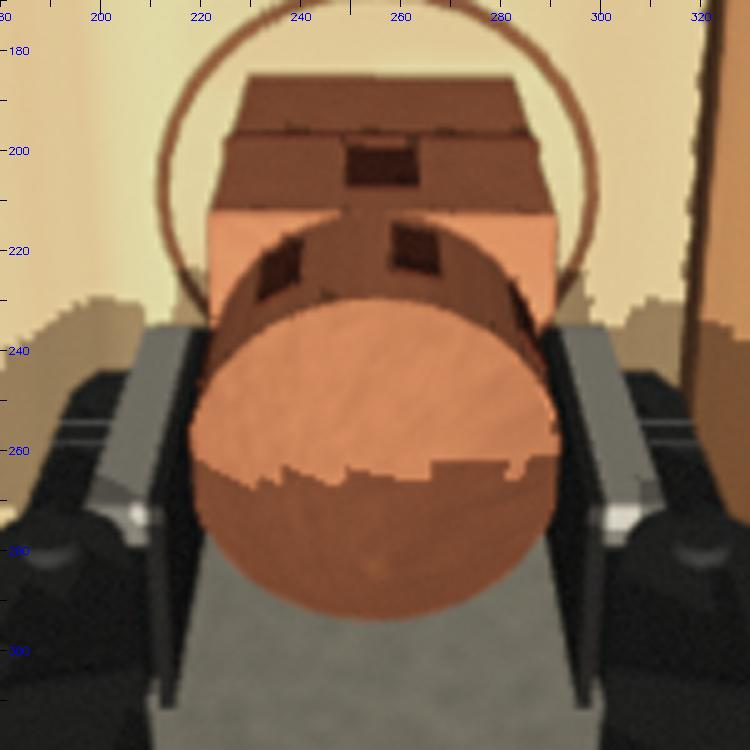

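View pics/b2.png

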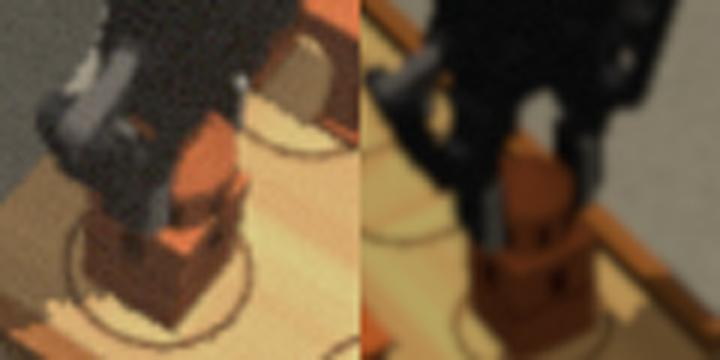

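Emit:
move_arm(
  commands=[
    {"claw": -1,"travel": [-0.04,0.02,0.05],"turn": 0},
    {"claw": -1,"travel": [0,0,0.08],"turn": 0},
    {"claw": -1,"travel": [0,0,0],"turn": 0},
    {"claw": -1,"travel": [0,0,0],"turn": 0},
  ],
)

```text
time: 13.58
ee_pos: [0.6389, 0.1026, 0.2408]
tcp_rot: [180.0, 0.0, 102.3]
wrist_force: [-2.0, -1.1, 6.6]
opening: 0.0371
```

Contact at about 6.6 N. Next I'll release gently.

Emit:
move_arm(
  commands=[
    {"claw": 0.1,"travel": [0,0,0],"turn": 0},
    {"claw": 0.3,"travel": [0,0,0],"turn": 0},
    {"claw": 0.3,"travel": [0,0,0],"turn": 0},
    {"claw": 0.3,"travel": [0,0,-1],"turn": 0},
    {"claw": 0.3,"travel": [0,0,-3],"turn": 0},
  ],
)

```text
time: 14.0
ee_pos: [0.638, 0.1025, 0.2762]
tcp_rot: [-179.6, -0.0, 102.3]
wrist_force: [-0.0, 0.6, -0.7]
opening: 0.0558
```

Emit:
move_arm(
  commands=[
    {"claw": 1,"travel": [0,0,-4],"turn": 0},
    {"claw": 1,"travel": [0,0,-4],"turn": 0},
    {"claw": 1,"travel": [-3,0,-3],"turn": 0},
    {"claw": 1,"travel": [-4,-2,0],"turn": 0},
    {"claw": 1,"travel": [0,0,0],"turn": 0},
  ],
)

```text
time: 14.42
ee_pos: [0.6343, 0.0289, 0.3934]
tcp_rot: [179.7, 0.1, 102.1]
wrist_force: [-0.2, 1.1, -1.2]
opening: 0.0853
```

Emit:
move_arm(
  commands=[
    {"claw": 1,"travel": [0,0,0],"turn": 0},
    {"claw": 1,"travel": [0,0,0],"turn": 0},
  ],
)

```text
time: 14.58
ee_pos: [0.6347, 0.0333, 0.3897]
tcp_rot: [-180.0, -0.0, 102.2]
wrist_force: [0.2, -0.7, 0.3]
opening: 0.0854
```

```bash
python3 snap.py w13;  python3 - <<'E'
from h import *
crop(cv2.imread("pics/w13.png"),225,40,335,150,6,"pics/b1.png")
E
```

```text
14.5833 [ 3.  16.9 22.2 95.3  0.  80.8] [0.6347 0.0333 0.3897] [-1.7999e+02 -2.0000e-02  1.0221e+02] 0.08542911918941394 [ 0.2 -0.7  0.3]
```

View pics/w13g.png

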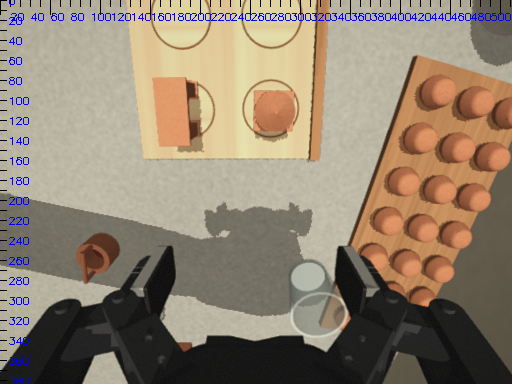

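View pics/b1.png

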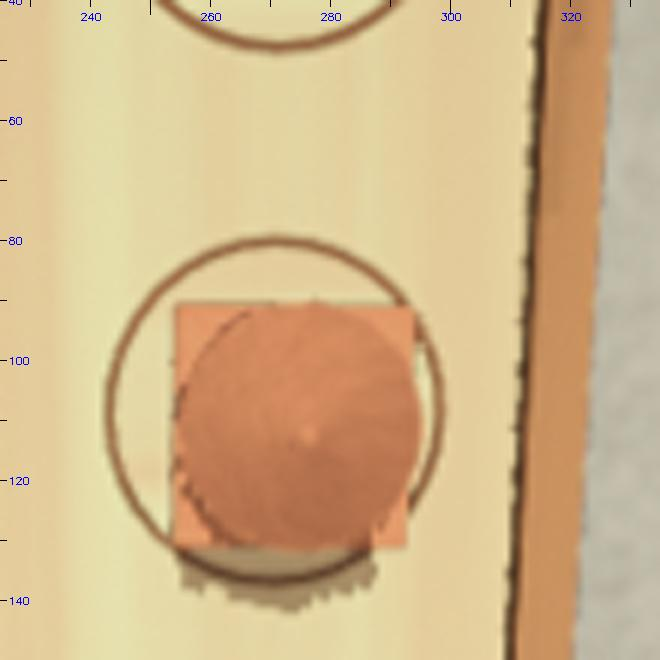

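```bash
python3 - <<'E'
from h import *
from scipy.optimize import least_squares
p=dict(np.load("pics/w13.npz"));O=[225,40]
t=unproj(p,np.array([(175,304),(414,305),(405,547),(173,548)])/6+O,.064)[:,:2]
c=unproj(p,np.array([(180,430),(422,425),(305,304),(295,549)])/6+O,.086)[:,:2]
k=unproj(p,np.array([(109,410),(441,405),(277,240),(275,580)])/6+O,.01)[:,:2]
ft=lambda c,r:least_squares(lambda x:np.hypot(*(c-x[:2]).T)-x[2],[*c.mean(0),r]).x
print("tower",t.mean(0),"drum",ft(c,.019),"apex",unproj(p,np.array([(310,433)])/6+O,.102),"circle",ft(k,.034))
E
```

```text
tower [0.63770137 0.10307742] drum [0.63748749 0.10408742 0.01871111] apex [[0.63762657 0.10436058 0.102     ]] circle [0.63787947 0.10297703 0.03287337]
```

Emit:
move_arm(
  commands=[
    {"claw": 1,"travel": [-1.8,-3.16,0],"turn": 0},
    {"claw": 1,"travel": [-1.8,-3.16,0],"turn": 0},
    {"claw": 1,"travel": [-1.8,-3.16,0],"turn": 0},
    {"claw": 1,"travel": [-1.8,-3.16,0],"turn": 0},
    {"claw": 1,"travel": [-1.8,-3.16,1.5],"turn": 0},
  ],
)

```text
time: 15.05
ee_pos: [0.4986, -0.0878, 0.3762]
tcp_rot: [179.8, 0.1, 102.4]
wrist_force: [0.4, -0.6, 1.6]
opening: 0.0856
```

Emit:
move_arm(
  commands=[
    {"claw": 1,"travel": [-1.8,-3.16,2.5],"turn": 0},
    {"claw": 1,"travel": [-1.8,-3.16,3],"turn": 0},
    {"claw": 1,"travel": [0,0,3],"turn": 0},
    {"claw": 1,"travel": [0,0,0],"turn": 0},
    {"claw": 1,"travel": [0,0,0],"turn": 0},
  ],
)

```text
time: 15.47
ee_pos: [0.4498, -0.1318, 0.2938]
tcp_rot: [-179.9, -0.1, 102.3]
wrist_force: [1.3, 0.5, 0.9]
opening: 0.0854
```

Emit:
move_arm(
  commands=[
    {"claw": 1,"travel": [0,0,0],"turn": 0},
  ],
)

```text
time: 15.55
ee_pos: [0.4509, -0.1317, 0.2959]
tcp_rot: [179.9, 0.0, 102.3]
wrist_force: [-0.4, 0.9, 0.3]
opening: 0.0854
```

```bash
python3 snap.py w14;  python3 - <<'E'
from h import *
crop(cv2.imread("pics/w14.png"),205,130,315,240,6,"pics/b1.png")
E
```

```text
15.55 [-16.3  -6.8 -13.6  83.2   0.   61.4] [ 0.4509 -0.1317  0.2959] [1.7994e+02 2.0000e-02 1.0234e+02] 0.0854159174553724 [-0.4  0.9  0.3]
```

View pics/w14g.png

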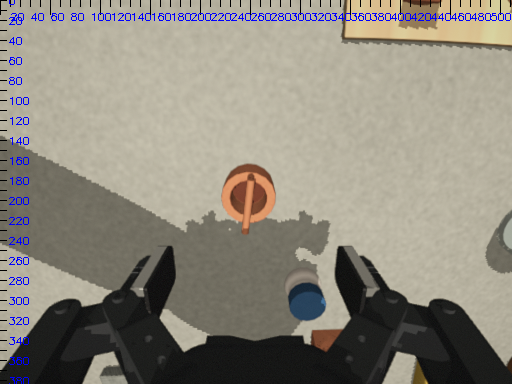

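View pics/b1.png

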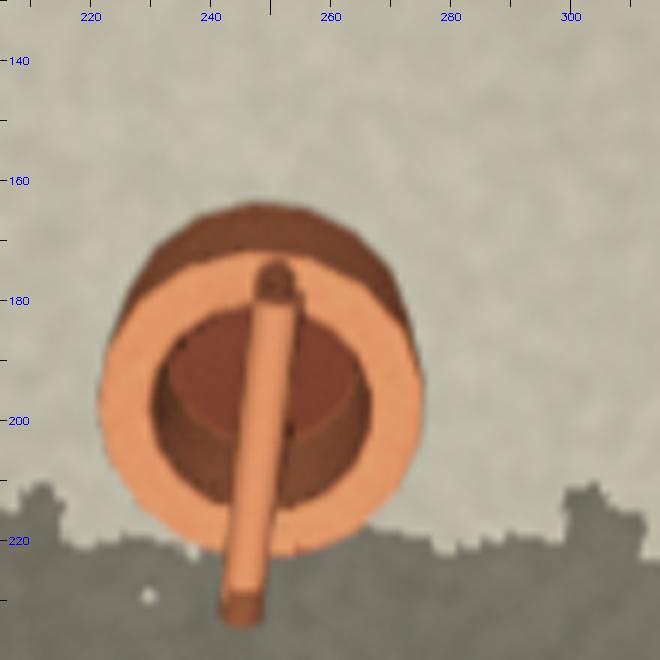

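```bash
python3 - <<'E'
from h import *
from scipy.optimize import least_squares
p=dict(np.load("pics/w14.npz"));O=[205,130]
c=unproj(p,np.array([(98,405),(424,395),(262,250),(270,556)])/6+O,.034)[:,:2]
f=least_squares(lambda x:np.hypot(*(c-x[:2]).T)-x[2],[*c.mean(0),.024]).x;print(f)
b=unproj(p,np.array([(276,300),(245,590)])/6+O,.057)[:,:2];v=b[0]-b[1];print(b,np.degrees(np.arctan2(v[1],v[0])))
a=np.radians(102.34);X=np.array([np.cos(a),np.sin(a)]);Y=np.array([np.sin(a),-np.cos(a)]);d=f[:2]-[.4509,-.1317];print(d@X*100,d@Y*100)
E
```

```text
[ 0.44499919 -0.13536576  0.02364342]
[[ 0.44248422 -0.11224189]
 [ 0.44699404 -0.15323553]] 96.27801725788339
-0.23199892069356393 -0.6547899770161837
```

Emit:
move_arm(
  commands=[
    {"claw": 1,"travel": [-0.23,-0.62,3],"turn": 0},
    {"claw": 1,"travel": [0,0,3.2],"turn": 0},
    {"claw": 1,"travel": [0,0,3.2],"turn": 0},
    {"claw": 1,"travel": [0,0,2],"turn": 0},
    {"claw": 0.5,"travel": [0,0,0],"turn": 0},
  ],
)

```text
time: 16.02
ee_pos: [0.4442, -0.1351, 0.1778]
tcp_rot: [-179.8, -0.1, 102.3]
wrist_force: [-0.6, 0.5, -0.1]
opening: 0.0756
```

Emit:
move_arm(
  commands=[
    {"claw": 0.4,"travel": [0,0,0],"turn": 0},
    {"claw": 0.4,"travel": [0,0,0],"turn": 0},
    {"claw": 0.4,"travel": [0,0,0.0],"turn": 0},
  ],
)

```text
time: 16.27
ee_pos: [0.4456, -0.1361, 0.1828]
tcp_rot: [179.8, 0.1, 102.3]
wrist_force: [0.5, -0.8, 0.2]
opening: 0.0597
```

Emit:
move_arm(
  commands=[
    {"claw": 0.4,"travel": [0,0,0.4],"turn": 0},
    {"claw": -1,"travel": [0,0,0],"turn": 0},
    {"claw": -1,"travel": [0,0,0],"turn": 0},
    {"claw": -1,"travel": [0,0,0],"turn": 0},
    {"claw": -1,"travel": [0,0,0],"turn": 0},
  ],
)

```text
time: 16.68
ee_pos: [0.4448, -0.1361, 0.1773]
tcp_rot: [179.9, 0.0, 102.3]
wrist_force: [-0.4, 1.0, 5.2]
opening: 0.0476
```

Emit:
move_arm(
  commands=[
    {"claw": -1,"travel": [0,0,0],"turn": 0},
    {"claw": -1,"travel": [0,0,0],"turn": 0},
  ],
)

```text
time: 16.85
ee_pos: [0.4448, -0.1361, 0.1773]
tcp_rot: [179.9, 0.0, 102.3]
wrist_force: [-0.4, 0.7, 4.7]
opening: 0.0473
```

Emit:
move_arm(
  commands=[
    {"claw": -1,"travel": [0,0,-2],"turn": 0},
    {"claw": -1,"travel": [0,0,-4],"turn": 0},
    {"claw": -1,"travel": [0,0,-4],"turn": 0},
    {"claw": -1,"travel": [0,0,-4],"turn": 0},
    {"claw": -1,"travel": [0,0,-4],"turn": 0},
  ],
)

```text
time: 17.27
ee_pos: [0.444, -0.1359, 0.3582]
tcp_rot: [-180.0, -0.0, 102.3]
wrist_force: [0.5, -0.9, -0.5]
opening: 0.0474
```

Emit:
move_arm(
  commands=[
    {"claw": -1,"travel": [3.12,2.4,0],"turn": 0},
    {"claw": -1,"travel": [3.12,2.4,0],"turn": 0},
    {"claw": -1,"travel": [3.12,2.4,0],"turn": 0},
    {"claw": -1,"travel": [3.12,2.4,0],"turn": 0},
    {"claw": -1,"travel": [3.12,2.4,0],"turn": 0},
  ],
)

```text
time: 17.68
ee_pos: [0.529, 0.0436, 0.3564]
tcp_rot: [180.0, 0.0, 102.2]
wrist_force: [0.0, -0.2, -1.1]
opening: 0.0478
```

Emit:
move_arm(
  commands=[
    {"claw": -1,"travel": [3.12,2.4,0],"turn": 0},
    {"claw": -1,"travel": [3.12,2.4,0],"turn": 0},
    {"claw": -1,"travel": [3.12,2.4,0],"turn": 0},
    {"claw": -1,"travel": [3.12,2.4,0],"turn": 0},
    {"claw": -1,"travel": [3.12,2.4,0],"turn": 0},
  ],
)

```text
time: 18.1
ee_pos: [0.6132, 0.2217, 0.3561]
tcp_rot: [-180.0, 0.0, 102.3]
wrist_force: [-0.1, 0.2, 0.8]
opening: 0.0473
```

Emit:
move_arm(
  commands=[
    {"claw": -1,"travel": [0,0,0],"turn": 0},
    {"claw": -1,"travel": [0,0,0],"turn": 0},
    {"claw": -1,"travel": [0,0,0],"turn": 0},
  ],
)

```text
time: 18.35
ee_pos: [0.6127, 0.2198, 0.3558]
tcp_rot: [-179.9, 0.0, 102.3]
wrist_force: [-0.3, -0.4, -0.6]
opening: 0.0478
```

```bash
python3 snap.py w15;  python3 - <<'E'
from h import *
im=cv2.imread("pics/w15.png")
crop(im,180,195,340,345,5,"pics/b1.png");crop(im,180,40,340,190,5,"pics/b2.png")
E
```

```text
18.35 [19.7 18.6 20.5 92.  -0.  97.5] [0.6127 0.2198 0.3558] [-1.7992e+02  3.0000e-02  1.0228e+02] 0.047798751570075626 [-0.3 -0.4 -0.6]
```

View pics/w15g.png

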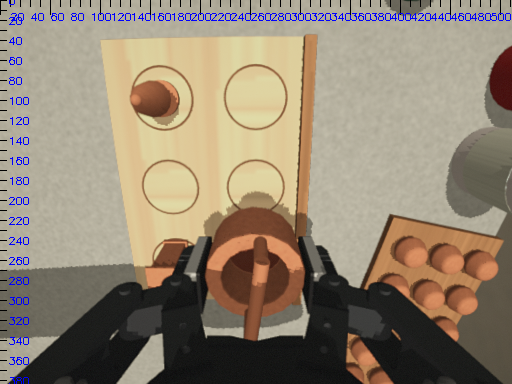

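View pics/b1.png

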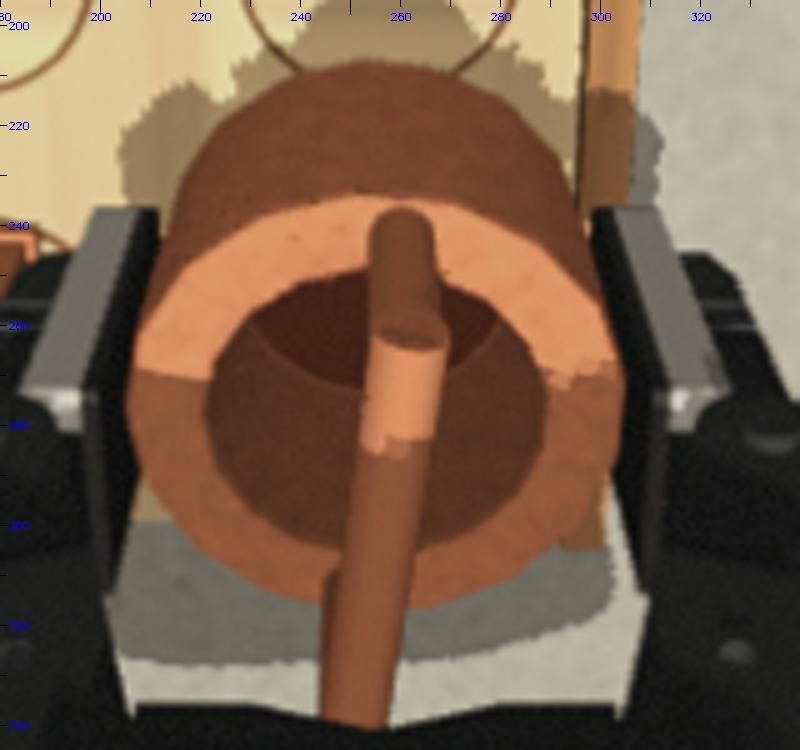

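View pics/b2.png

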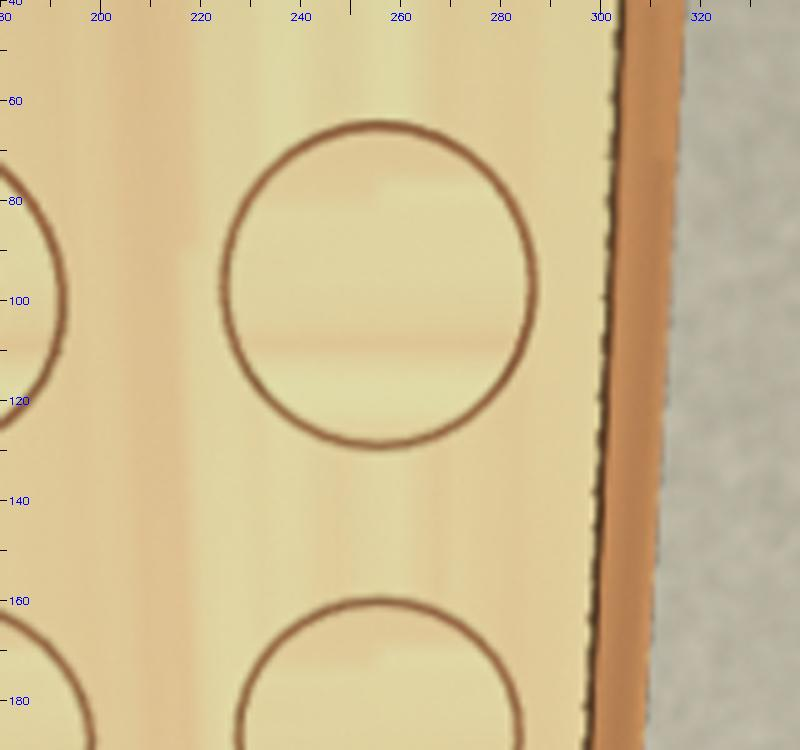

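```bash
cat > wf.py <<'E'
from h import *
from scipy.optimize import least_squares
ft=lambda c,r:least_squares(lambda x:np.hypot(*(c-x[:2]).T)-x[2],[*c.mean(0),r]).x
def go(n,circ,co,rim,ro,tcp,yaw,s=5,r=None):
    p=dict(np.load(f"pics/{n}.npz"))
    c=unproj(p,np.array(circ)/s+co,.01)[:,:2]
    k=ft(c,.034) if r is None else least_squares(lambda x:np.hypot(*(c-x[:2]).T)-r,c.mean(0)).x
    w=ft(unproj(p,np.array(rim)/s+ro,tcp[2]-.1773+.034)[:,:2],.024)
    a=np.radians(yaw);X=np.array([np.cos(a),np.sin(a)]);Y=np.array([np.sin(a),-np.cos(a)])
    print("circle",k,"well",w)
    for nm,v in(("tcp",np.array(tcp[:2])),("well",w[:2])):
        d=k[:2]-v;print(nm,"tool",(d@X*100).round(2),(d@Y*100).round(2))
E
python3 - <<'E'
from wf import *
go("w15",[(223,287),(535,287),(380,127),(379,446)],[180,40],[(127,400),(623,385),(378,195),(385,607)],[180,195],(.6127,.2198,.3558),102.28)
E
```

```text
circle [0.59499217 0.29771462 0.03293371] well [0.61098009 0.22051217 0.02332163]
tcp tool 7.99 -0.07
well tool 7.88 0.08
```

Emit:
move_arm(
  commands=[
    {"claw": -1,"travel": [3.95,0,0],"turn": 0},
    {"claw": -1,"travel": [3.95,0,0],"turn": 0},
    {"claw": -1,"travel": [0,0,3.5],"turn": 0},
    {"claw": -1,"travel": [0,0,3.5],"turn": 0},
    {"claw": -1,"travel": [0,0,3.5],"turn": 0},
  ],
)

```text
time: 18.82
ee_pos: [0.5956, 0.2963, 0.2517]
tcp_rot: [179.8, -0.0, 102.2]
wrist_force: [0.6, 0.1, -1.5]
opening: 0.0475
```

Emit:
move_arm(
  commands=[
    {"claw": -1,"travel": [0,0,3.5],"turn": 0},
    {"claw": -1,"travel": [0,0,1.5],"turn": 0},
    {"claw": -1,"travel": [0,0,0],"turn": 0},
    {"claw": -1,"travel": [0,0,0],"turn": 0},
    {"claw": -1,"travel": [0,0,0],"turn": 0},
  ],
)

```text
time: 19.23
ee_pos: [0.5965, 0.2965, 0.2041]
tcp_rot: [179.8, -0.0, 102.2]
wrist_force: [-0.6, 0.4, 0.7]
opening: 0.0478
```

```bash
python3 snap.py w16;  python3 - <<'E'
from h import *
im=cv2.imread("pics/w16.png")
crop(im,180,165,340,325,5,"pics/b1.png")
E
```

```text
19.2333 [ 26.4  21.4   7.3  75.7  -0.  104.2] [0.5965 0.2965 0.2041] [ 1.7982e+02 -4.0000e-02  1.0220e+02] 0.04777459828374847 [-0.6  0.4  0.7]
```

View pics/b1.png

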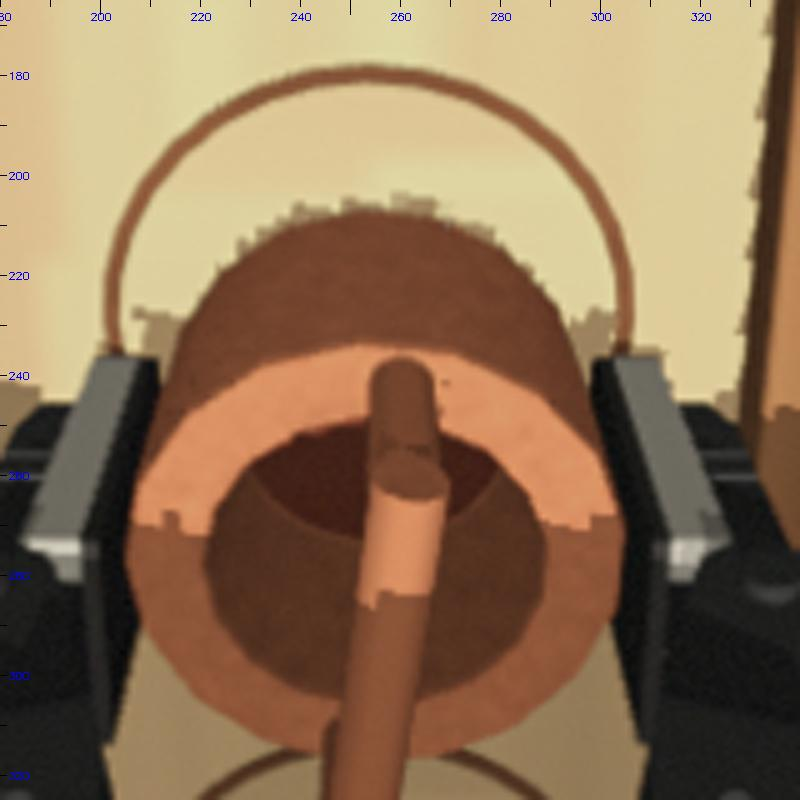

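```bash
python3 - <<'E'
from wf import *
circ=[(112,300),(118,255),(150,190),(215,120),(290,85),(368,74),(450,83),(530,125),(595,195),(622,255),(627,300)]
rim=[(127,550),(623,535),(378,345),(385,757)]
for r in(.0330,.0338): go("w16",circ,[180,165],rim,[180,165],(.5965,.2965,.2041),102.2,r=r)
E
```

```text
circle [0.59494529 0.29766245] well [0.59541913 0.2974949  0.02330366]
tcp tool 0.15 -0.13
well tool 0.03 -0.04
circle [0.59515988 0.29663793] well [0.59541913 0.2974949  0.02330366]
tcp tool 0.04 -0.13
well tool -0.08 -0.04
```

Emit:
move_arm(
  commands=[
    {"claw": -1,"travel": [0.03,-0.07,0.6],"turn": 0},
    {"claw": -1,"travel": [0,0,0.5],"turn": 0},
    {"claw": -1,"travel": [0,0,0.4],"turn": 0},
    {"claw": -1,"travel": [0,0,0],"turn": 0},
    {"claw": -1,"travel": [0,0,0],"turn": 0},
  ],
)

```text
time: 19.7
ee_pos: [0.5953, 0.2973, 0.1871]
tcp_rot: [179.9, -0.0, 102.3]
wrist_force: [-0.9, -0.3, 4.8]
opening: 0.0476
```

```bash
python3 snap.py w17;  python3 - <<'E'
from h import *
im=cv2.imread("pics/w17.png")
crop(im,180,165,340,325,5,"pics/b1.png")
E
```

```text
19.7 [ 26.5  21.8   6.   74.1  -0.  104.3] [0.5953 0.2973 0.1871] [ 1.7994e+02 -1.0000e-02  1.0227e+02] 0.04757297637595935 [-0.9 -0.3  4.8]
```

View pics/b1.png

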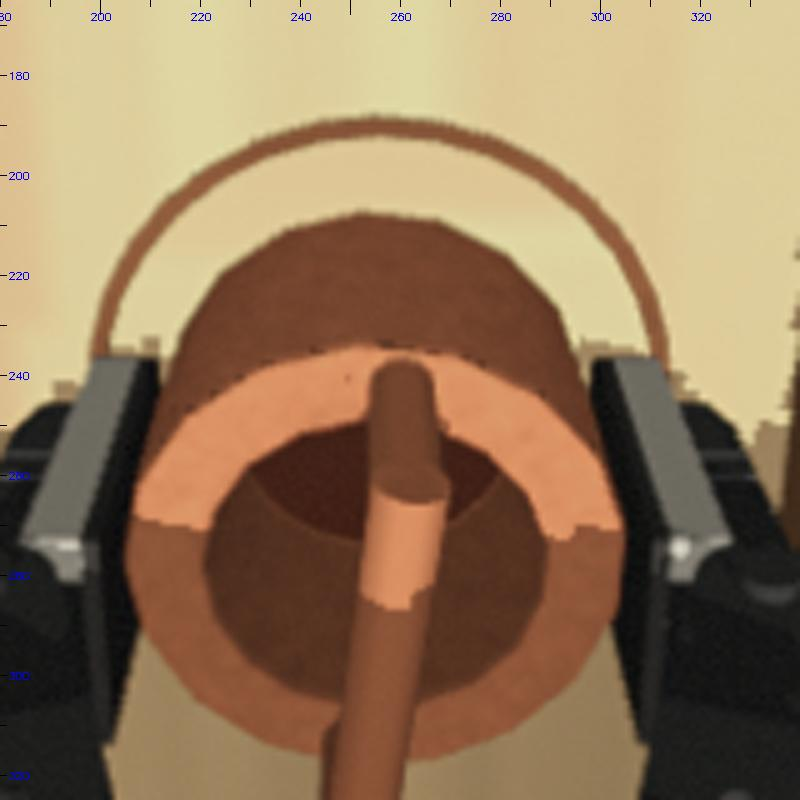

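```bash
python3 - <<'E'
from h import *
p=dict(np.load("pics/w17.npz"))
a=unproj(p,np.array([(380,126),(380,214)])/5+[180,165],.01);print(np.linalg.norm(a[1]-a[0]))
E
```

```text
0.010359923354757187
```

Emit:
move_arm(
  commands=[
    {"claw": 0.1,"travel": [0,0,0],"turn": 0},
    {"claw": 0.45,"travel": [0,0,0],"turn": 0},
    {"claw": 0.45,"travel": [0,0,0],"turn": 0},
    {"claw": 0.45,"travel": [0,0,-1],"turn": 0},
    {"claw": 0.45,"travel": [0,0,-3],"turn": 0},
  ],
)

```text
time: 20.17
ee_pos: [0.5941, 0.2966, 0.2222]
tcp_rot: [-179.6, 0.1, 102.3]
wrist_force: [0.3, -1.1, 0.1]
opening: 0.0622
```

Emit:
move_arm(
  commands=[
    {"claw": 1,"travel": [0,0,-4],"turn": 0},
    {"claw": 1,"travel": [0,0,-4],"turn": 0},
    {"claw": 1,"travel": [-3,0,-4],"turn": 0},
    {"claw": 1,"travel": [-4,-2,0],"turn": 0},
    {"claw": 1,"travel": [0,0,0],"turn": 0},
  ],
)

```text
time: 20.58
ee_pos: [0.5898, 0.2283, 0.3435]
tcp_rot: [179.8, 0.1, 102.1]
wrist_force: [-0.7, -0.4, -1.2]
opening: 0.0853
```

Emit:
move_arm(
  commands=[
    {"claw": 1,"travel": [0,0,0],"turn": 0},
    {"claw": 1,"travel": [0,0,0],"turn": 0},
  ],
)

```text
time: 20.75
ee_pos: [0.5903, 0.2323, 0.3402]
tcp_rot: [180.0, -0.0, 102.2]
wrist_force: [0.6, 0.3, 0.5]
opening: 0.0852
```

```bash
python3 snap.py w18;  python3 - <<'E'
from h import *
im=cv2.imread("pics/w18.png")
crop(im,210,30,340,150,6,"pics/b1.png")
E
```

```text
20.75 [21.5 15.9 15.5 89.5  0.  99.2] [0.5903 0.2323 0.3402] [ 1.7998e+02 -2.0000e-02  1.0223e+02] 0.08524879795818523 [0.6 0.3 0.5]
```

View pics/w18g.png

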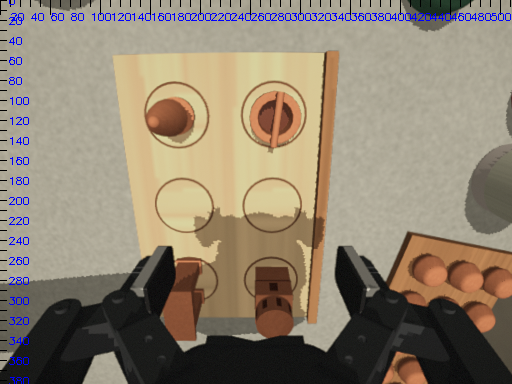

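View pics/b1.png

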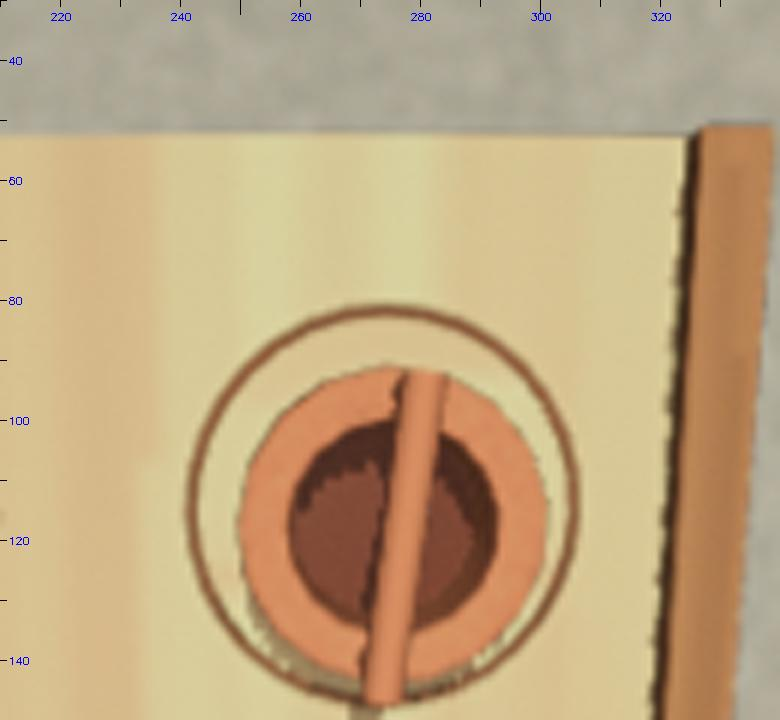

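```bash
python3 - <<'E'
from wf import *
p=dict(np.load("pics/w18.npz"));O=[210,30]
k=ft(unproj(p,np.array([(190,510),(576,505),(388,310),(300,690),(225,625)])/6+O,.01)[:,:2],.034)
w=ft(unproj(p,np.array([(239,525),(548,520),(395,366),(405,683)])/6+O,.044)[:,:2],.024);print(k,w,1e3*(w-k)[:2])
E
```

```text
[0.59498744 0.29764319 0.0332046 ] [0.59432582 0.29767711 0.02363979] [-0.66162838  0.03391887]
```

Emit:
move_arm(
  commands=[
    {"claw": 1,"travel": [-3.84,-0.9,-0.5],"turn": 0},
    {"claw": 1,"travel": [-3.84,-0.9,0],"turn": 0},
    {"claw": 1,"travel": [-3.84,-0.9,0],"turn": 0},
    {"claw": 1,"travel": [-3.84,-0.9,0],"turn": 0},
    {"claw": 1,"travel": [-3.84,-0.9,0],"turn": 0},
  ],
)

```text
time: 21.22
ee_pos: [0.587, 0.0346, 0.3443]
tcp_rot: [-180.0, -0.0, 102.4]
wrist_force: [0.6, -0.9, 0.4]
opening: 0.0855
```

Emit:
move_arm(
  commands=[
    {"claw": 1,"travel": [-3.84,-0.9,0],"turn": 0},
    {"claw": 1,"travel": [-3.84,-0.9,0],"turn": 0},
    {"claw": 1,"travel": [-3.84,-0.9,0],"turn": 0},
    {"claw": 1,"travel": [-3.84,-0.9,0],"turn": 0},
    {"claw": 1,"travel": [-3.84,-0.9,0],"turn": 0},
  ],
)

```text
time: 21.63
ee_pos: [0.5841, -0.1631, 0.3443]
tcp_rot: [-180.0, -0.0, 102.3]
wrist_force: [0.6, 0.6, -0.5]
opening: 0.085
```

Emit:
move_arm(
  commands=[
    {"claw": 1,"travel": [-3.84,-0.9,0],"turn": 0},
    {"claw": 1,"travel": [-3.84,-0.9,0],"turn": 0},
    {"claw": 1,"travel": [-3.84,-0.9,0],"turn": 0},
    {"claw": 1,"travel": [-3.84,-0.9,1],"turn": 0},
    {"claw": 1,"travel": [0,0,3],"turn": 0},
  ],
)

```text
time: 22.05
ee_pos: [0.5818, -0.3254, 0.3074]
tcp_rot: [179.8, 0.3, 102.0]
wrist_force: [1.4, -0.8, 0.6]
opening: 0.0856
```

Emit:
move_arm(
  commands=[
    {"claw": 1,"travel": [0,0,0],"turn": 0},
    {"claw": 1,"travel": [0,0,0],"turn": 0},
    {"claw": 1,"travel": [0,0,0],"turn": 0},
  ],
)

```text
time: 22.3
ee_pos: [0.5819, -0.3185, 0.3055]
tcp_rot: [-180.0, -0.0, 102.4]
wrist_force: [0.3, 0.3, 0.1]
opening: 0.0855
```

```bash
python3 snap.py w19;  python3 - <<'E'
from h import *
im=cv2.imread("pics/w19.png")
crop(im,205,140,315,250,6,"pics/b1.png")
E
```

```text
22.3 [-28.7  20.   16.7  86.8   0.   49. ] [ 0.5819 -0.3185  0.3055] [-1.8000e+02 -2.0000e-02  1.0235e+02] 0.08547126258595149 [0.3 0.3 0.1]
```

View pics/w19g.png

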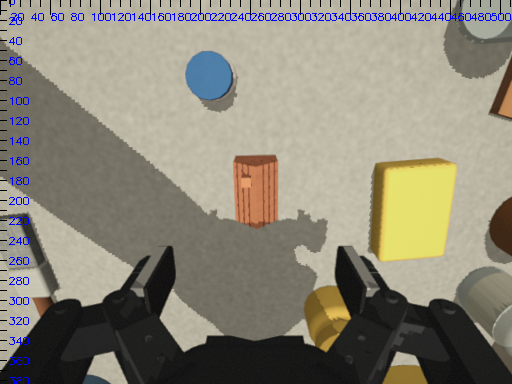

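View pics/b1.png

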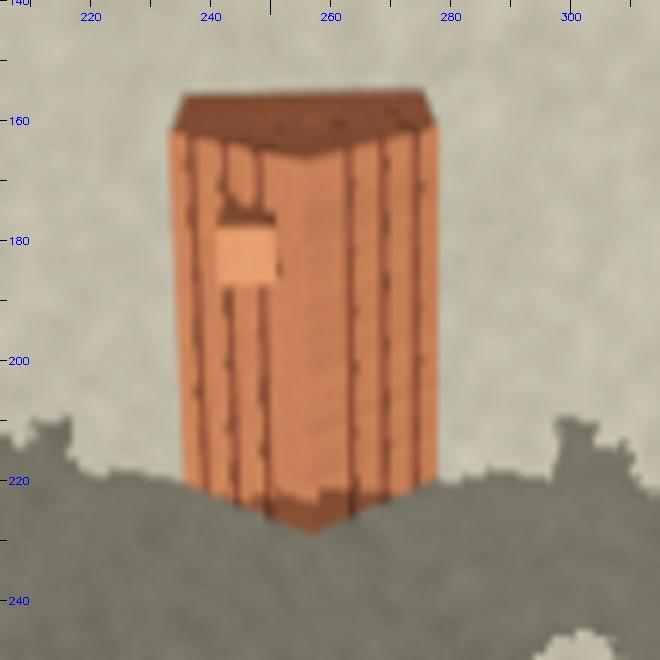

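```bash
python3 - <<'E'
from h import *
p=dict(np.load("pics/w19.npz"));O=[205,140]
u=lambda l,z:unproj(p,np.array(l)/6+O,z)[:,:2]
e=u([(170,133),(438,128),(437,482),(185,485)],.03);r=u([(308,157),(312,533)],.05);b=u([(183,95),(423,90)],0)
ang=lambda v:np.degrees(np.arctan2(v[1],v[0]))
L=np.linalg.norm
print(e.mean(0),r.mean(0),"sizes",L(e[1]-e[0]),L(e[2]-e[1]),L(e[3]-e[0]),L(r[1]-r[0]),L(b[1]-b[0]))
print("ang",ang(e[0]-e[3]),ang(e[1]-e[2]),ang(r[0]-r[1]),ang(b[1]-b[0])+90)
print("jar",unproj(p,[(325,300),(307,310)],.04))
a=np.radians(102.35);X=np.array([np.cos(a),np.sin(a)]);Y=np.array([np.sin(a),-np.cos(a)])
for c in(e.mean(0),r.mean(0)):
  d=c-[.5819,-.3185];print(d@X*100,d@Y*100)
E
```

```text
[ 0.58220305 -0.31987698] [ 0.58220474 -0.31879762] sizes 0.0394742614692272 0.057035254336051326 0.05678591993006702 0.05652271932639032 0.039396097801469854
ang 103.39725950808511 103.74107604930587 103.09109613476458 103.59458221616437
jar [[ 0.67527809 -0.41526473  0.04      ]
 [ 0.66074778 -0.43136782  0.04      ]]
-0.14099309033677496 0.00015297124597444555
-0.035591091821431234 0.023403368165685286
```

Emit:
move_arm(
  commands=[
    {"claw": 1,"travel": [-0.09,0.02,3],"turn": -1.05},
    {"claw": 1,"travel": [0,0,3.2],"turn": 0},
    {"claw": 1,"travel": [0,0,3.2],"turn": 0},
    {"claw": 1,"travel": [0,0,2.5],"turn": 0},
    {"claw": 0.5,"travel": [0,0,0],"turn": 0},
  ],
)

```text
time: 22.77
ee_pos: [0.581, -0.3186, 0.1817]
tcp_rot: [-179.7, -0.2, 103.4]
wrist_force: [-0.5, 0.6, -0.7]
opening: 0.0754
```

Emit:
move_arm(
  commands=[
    {"claw": 0.4,"travel": [0,0,0],"turn": 0},
    {"claw": 0.2,"travel": [0,0,0],"turn": 0},
    {"claw": 0.2,"travel": [0,0,0.0],"turn": 0},
  ],
)

```text
time: 23.02
ee_pos: [0.5826, -0.3206, 0.1891]
tcp_rot: [179.8, 0.2, 103.3]
wrist_force: [-0.1, -0.6, 1.0]
opening: 0.0511
```

Emit:
move_arm(
  commands=[
    {"claw": 0.2,"travel": [0.1,0,0.5],"turn": 0},
    {"claw": 0.2,"travel": [0,0,0.3],"turn": 0},
    {"claw": 0.2,"travel": [0,0,0],"turn": 0},
    {"claw": 0.2,"travel": [0,0,0],"turn": 0},
  ],
)

```text
time: 23.35
ee_pos: [0.5813, -0.3196, 0.1777]
tcp_rot: [-180.0, -0.0, 103.3]
wrist_force: [-0.4, 0.5, 0.2]
opening: 0.0512
```

Emit:
move_arm(
  commands=[
    {"claw": -1,"travel": [0,0,-0.1],"turn": 0},
    {"claw": -1,"travel": [0,0,0],"turn": 0},
    {"claw": -1,"travel": [0,0,0],"turn": 0},
    {"claw": -1,"travel": [0,0,0],"turn": 0},
    {"claw": -1,"travel": [0,0,0],"turn": 0},
  ],
  squeeze=40,
)

```text
time: 23.77
ee_pos: [0.5814, -0.3197, 0.179]
tcp_rot: [180.0, 0.0, 103.3]
wrist_force: [-0.8, -0.5, 2.1]
opening: 0.0393
```

Emit:
move_arm(
  commands=[
    {"claw": -1,"travel": [0,0,-2],"turn": 0},
    {"claw": -1,"travel": [0,0,-4],"turn": 0},
    {"claw": -1,"travel": [0,0,-4],"turn": 0},
    {"claw": -1,"travel": [0,0,-4],"turn": 0},
    {"claw": -1,"travel": [0,0,-3],"turn": 0},
  ],
)

```text
time: 24.18
ee_pos: [0.5812, -0.3195, 0.3523]
tcp_rot: [179.9, 0.1, 103.3]
wrist_force: [0.5, 0.0, -0.3]
opening: 0.0394
```

Emit:
move_arm(
  commands=[
    {"claw": -1,"travel": [3.72,0.48,0],"turn": 0},
    {"claw": -1,"travel": [3.72,0.48,0],"turn": 0},
    {"claw": -1,"travel": [3.72,0.48,0],"turn": 0},
    {"claw": -1,"travel": [3.72,0.48,0],"turn": 0},
    {"claw": -1,"travel": [3.72,0.48,0],"turn": 0},
  ],
)

```text
time: 24.6
ee_pos: [0.5614, -0.1316, 0.3485]
tcp_rot: [-180.0, -0.0, 103.3]
wrist_force: [1.0, 0.9, -1.3]
opening: 0.0395
```

Emit:
move_arm(
  commands=[
    {"claw": -1,"travel": [3.72,0.48,0],"turn": 0},
    {"claw": -1,"travel": [3.72,0.48,0],"turn": 0},
    {"claw": -1,"travel": [3.72,0.48,0],"turn": 0},
    {"claw": -1,"travel": [3.72,0.48,0],"turn": 0},
    {"claw": -1,"travel": [3.72,0.48,0],"turn": 0},
  ],
)

```text
time: 25.02
ee_pos: [0.5419, 0.0551, 0.3487]
tcp_rot: [180.0, 0.0, 103.3]
wrist_force: [0.3, 0.8, -1.3]
opening: 0.0394
```

Emit:
move_arm(
  commands=[
    {"claw": -1,"travel": [3.72,0.48,0],"turn": 1},
    {"claw": -1,"travel": [0,0,0],"turn": 0},
    {"claw": -1,"travel": [0,0,0],"turn": 0},
    {"claw": -1,"travel": [0,0,0],"turn": 0},
  ],
)

```text
time: 25.35
ee_pos: [0.5386, 0.0907, 0.3486]
tcp_rot: [-180.0, 0.0, 102.4]
wrist_force: [-0.5, -0.6, -0.5]
opening: 0.039
```

```bash
python3 snap.py w20;  python3 - <<'E'
from h import *
im=cv2.imread("pics/w20.png")
crop(im,180,195,340,345,5,"pics/b1.png");crop(im,180,40,340,190,5,"pics/b2.png")
E
```

```text
25.35 [ 9.6  3.7  2.5 88.8 -0.  87.2] [0.5386 0.0907 0.3486] [-1.7998e+02  2.0000e-02  1.0236e+02] 0.03904089557239834 [-0.5 -0.6 -0.5]
```

View pics/w20g.png

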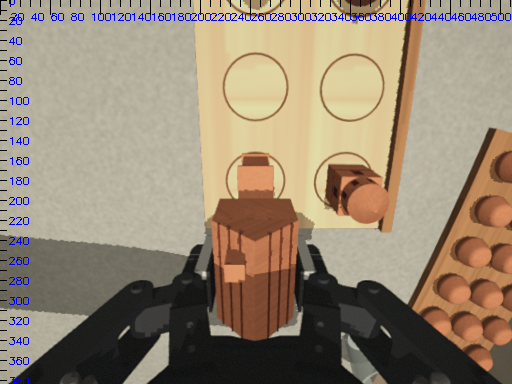

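View pics/b1.png

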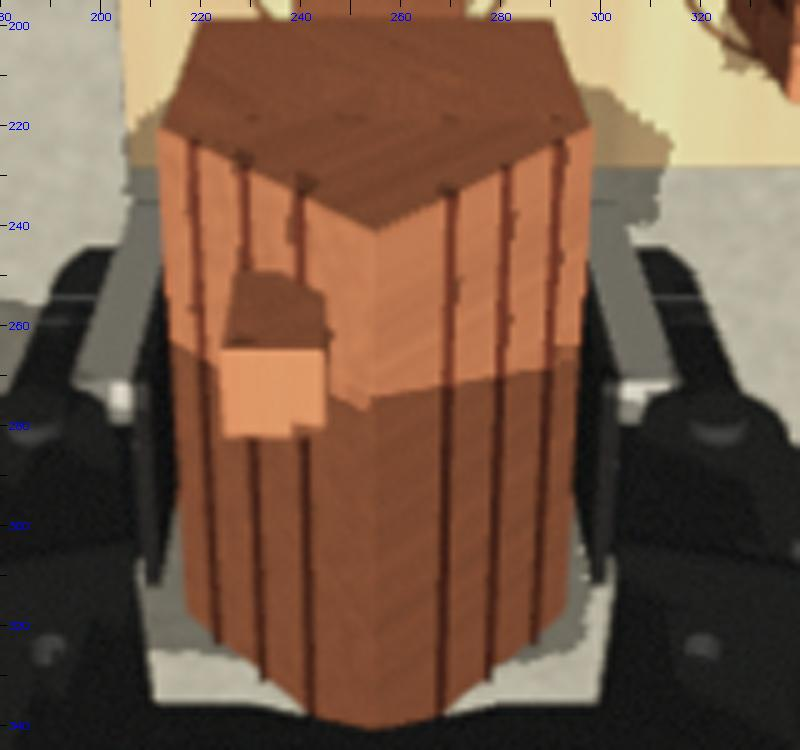

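View pics/b2.png

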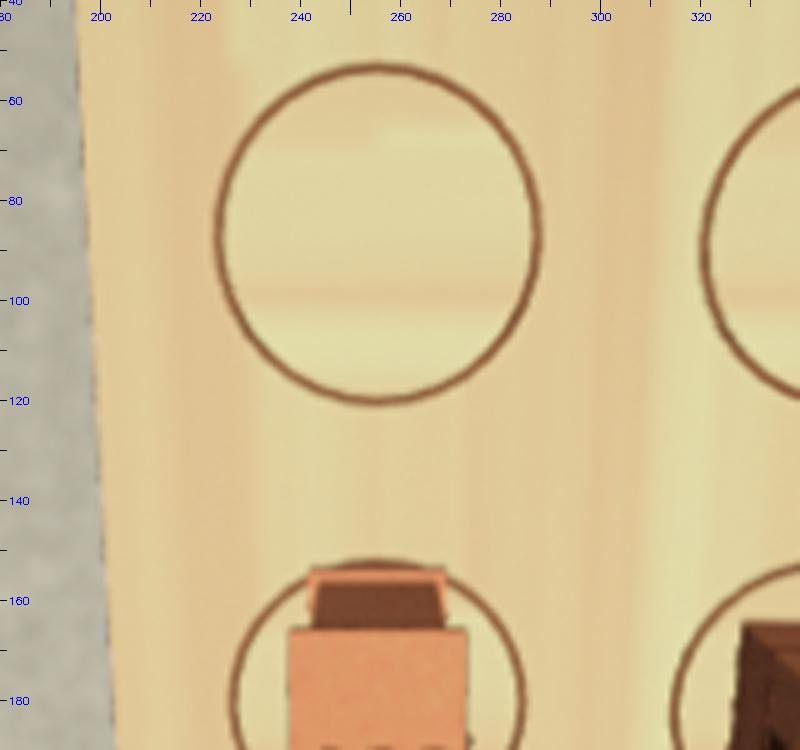

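```bash
python3 - <<'E'
from wf import *
p=dict(np.load("pics/w20.npz"))
k=ft(unproj(p,np.array([(218,232),(539,232),(378,68),(378,402)])/5+[180,40],.01)[:,:2],.034)
O=[180,195];u=lambda l,z:unproj(p,np.array(l)/5+O,z)[:,:2]
e=u([(158,127),(591,127),(566,612),(187,608)],.1996);r=u([(375,230),(375,730)],.2196);b=u([(200,20),(551,20)],.1696)
ang=lambda v:np.degrees(np.arctan2(v[1],v[0]));L=np.linalg.norm
a=np.radians(102.36);X=np.array([np.cos(a),np.sin(a)]);Y=np.array([np.sin(a),-np.cos(a)])
print(k,"ridge ang",ang(r[0]-r[1]),L(r[0]-r[1]),"eave",ang(e[0]-e[3]),ang(e[1]-e[2]),L(e[0]-e[1]),L(e[1]-e[2]),"base",L(b[0]-b[1]),ang(b[1]-b[0])+90)
base=b.mean(0)-.028*X
for n,v in(("tcp",np.array([.5386,.0907])),("eaves",e.mean(0)),("ridge",r.mean(0)),("base",base)):
  d=k[:2]-v;print(n,v,(d@X*100).round(2),(d@Y*100).round(2))
E
```

```text
[0.51876714 0.17869487 0.03295145] ridge ang 102.41742260218699 0.051792069535875056 eave 102.48113179146524 102.79712916181579 0.03976357103353168 0.05636991168360213 base 0.03929368238333643 102.38926066783802
tcp [0.5386 0.0907] 9.02 -0.05
eaves [0.53723375 0.09060789] 9.0 0.08
ridge [0.53660623 0.09304344] 8.75 0.09
base [0.53736822 0.09001191] 9.06 0.08
```

Emit:
move_arm(
  commands=[
    {"claw": -1,"travel": [3,0,0],"turn": 0},
    {"claw": -1,"travel": [3,0.02,0],"turn": 0},
    {"claw": -1,"travel": [3,0,0],"turn": 0},
    {"claw": -1,"travel": [0,0,3.5],"turn": 0},
    {"claw": -1,"travel": [0,0,3.5],"turn": 0},
  ],
)

```text
time: 25.82
ee_pos: [0.5203, 0.1789, 0.2798]
tcp_rot: [179.7, -0.0, 102.3]
wrist_force: [0.1, 0.7, -2.0]
opening: 0.0392
```

Emit:
move_arm(
  commands=[
    {"claw": -1,"travel": [0,0,3.5],"turn": 0},
    {"claw": -1,"travel": [0,0,3],"turn": 0},
    {"claw": -1,"travel": [0,0,0.9],"turn": 0},
    {"claw": -1,"travel": [0,0,0],"turn": 0},
    {"claw": -1,"travel": [0,0,0],"turn": 0},
  ],
)

```text
time: 26.23
ee_pos: [0.5202, 0.178, 0.2059]
tcp_rot: [180.0, 0.0, 102.2]
wrist_force: [0.1, -0.7, 0.0]
opening: 0.0398
```

Emit:
move_arm(
  commands=[
    {"claw": -1,"travel": [0,0,0],"turn": 0},
    {"claw": -1,"travel": [0,0,0],"turn": 0},
  ],
)

```text
time: 26.4
ee_pos: [0.5205, 0.1787, 0.2071]
tcp_rot: [179.8, -0.0, 102.3]
wrist_force: [-0.6, 0.3, -1.2]
opening: 0.0392
```

```bash
python3 snap.py w21;  python3 - <<'E'
from h import *
im=cv2.imread("pics/w21.png")
crop(im,180,150,340,300,5,"pics/b1.png")
E
```

```text
26.4 [ 18.9   5.8 -11.   73.1  -0.   96.7] [0.5205 0.1787 0.2071] [ 1.7980e+02 -2.0000e-02  1.0228e+02] 0.03922332761495221 [-0.6  0.3 -1.2]
```

View pics/b1.png

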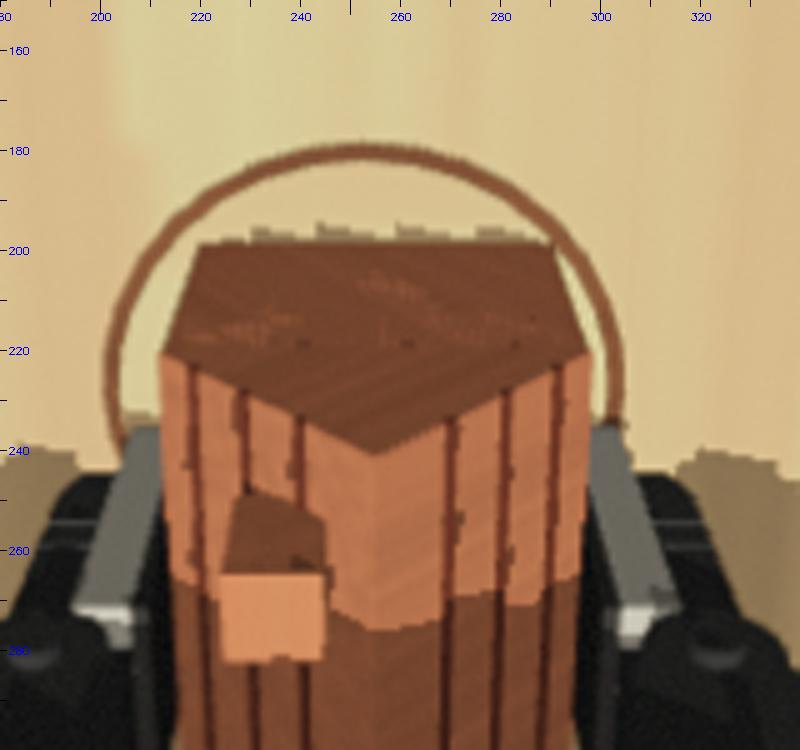

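```bash
cat > cf.py <<'E'
from wf import *
def run(n,circ,fl,fr,O,tcp,yaw):
    p=dict(np.load(f"pics/{n}.npz"));a=np.radians(yaw);X=np.array([np.cos(a),np.sin(a)]);Y=np.array([np.sin(a),-np.cos(a)])
    c=unproj(p,np.array(circ)/5+O,.01)[:,:2]
    b=unproj(p,np.array([fl,fr])/5+O,tcp[2]-.179)[:,:2];base=b.mean(0)-.028*X
    print("edge",np.linalg.norm(b[1]-b[0]),np.degrees(np.arctan2(*(b[1]-b[0])[::-1])))
    for r in(.033,.0336):
        k=least_squares(lambda x:np.hypot(*(c-x[:2]).T)-r,c.mean(0)).x
        for nm,v in(("tcp",np.array(tcp[:2])),("base",base)): d=k-v;print(r,k,nm,(d@X*100).round(2),(d@Y*100).round(2))
E
python3 - <<'E'
from cf import *
run("w21",[(122,430),(111,370),(122,310),(155,250),(210,197),(280,163),(362,151),(450,165),(520,198),(575,250),(608,310),(617,370),(610,415)],(200,243),(551,241),[180,150],(.5205,.1787,.2071),102.28)
E
```

```text
edge 0.03928320786775412 12.578315530198521
0.033 [0.51851631 0.1786876 ] tcp 0.04 -0.19
0.033 [0.51851631 0.1786876 ] base 0.04 -0.13
0.0336 [0.51868131 0.17795064] tcp -0.03 -0.19
0.0336 [0.51868131 0.17795064] base -0.04 -0.13
```

Next: shift tool y by −0.14 cm and lower by about 1.6 cm.

Emit:
move_arm(
  commands=[
    {"claw": -1,"travel": [0,-0.14,0.5],"turn": 0},
    {"claw": -1,"travel": [0,0,0.5],"turn": 0},
    {"claw": -1,"travel": [0,0,0.4],"turn": 0},
    {"claw": -1,"travel": [0,0,0],"turn": 0},
    {"claw": -1,"travel": [0,0,0],"turn": 0},
  ],
)

```text
time: 26.87
ee_pos: [0.5181, 0.1784, 0.1903]
tcp_rot: [-179.9, 0.0, 102.3]
wrist_force: [-0.4, 0.6, -0.6]
opening: 0.0392
```

Emit:
move_arm(
  commands=[
    {"claw": -1,"travel": [0,0,0],"turn": 0},
    {"claw": -1,"travel": [0,0,0],"turn": 0},
  ],
)

```text
time: 27.03
ee_pos: [0.5183, 0.1785, 0.1909]
tcp_rot: [180.0, -0.0, 102.3]
wrist_force: [0.6, 0.1, -0.8]
opening: 0.0392
```

```bash
python3 snap.py w22;  python3 - <<'E'
from h import *
im=cv2.imread("pics/w22.png")
crop(im,180,150,340,300,5,"pics/b1.png")
E
```

```text
27.0333 [ 19.    6.1 -12.4  71.4   0.   96.7] [0.5183 0.1785 0.1909] [179.99  -0.   102.31] 0.039171423549905326 [ 0.6  0.1 -0.8]
```

View pics/b1.png

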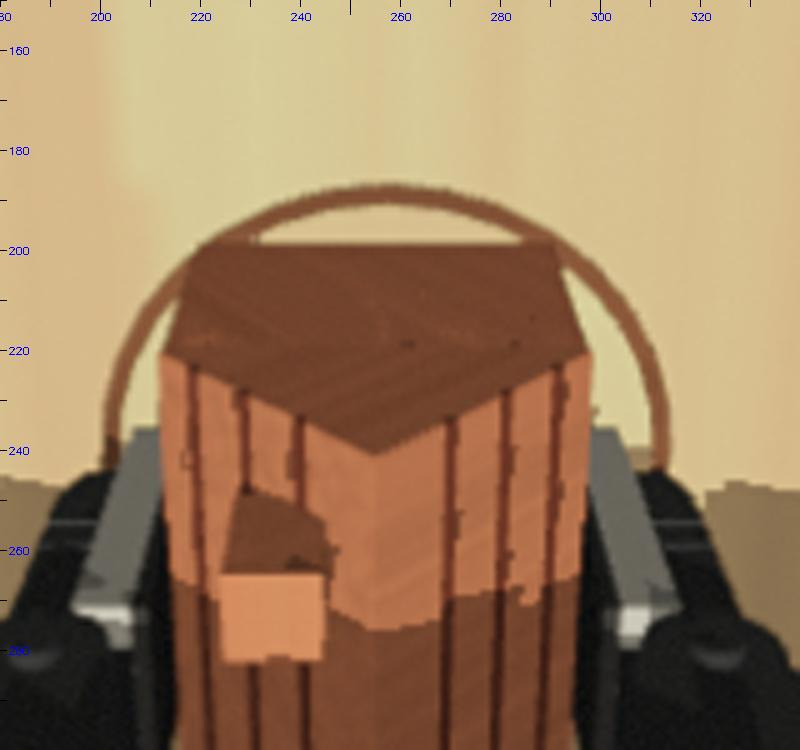

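```bash
python3 - <<'E'
from cf import *
run("w22",[(111,430),(118,390),(140,325),(170,280),(225,232),(300,202),(387,193),(470,205),(550,240),(600,280),(640,335),(658,390),(662,430)],(200,243),(551,241),[180,150],(.5183,.1785,.1909),102.3)
E
```

```text
edge 0.0392704970890699 12.677649829647102
0.033 [0.51829046 0.1788833 ] tcp 0.04 0.01
0.033 [0.51829046 0.1788833 ] base 0.04 0.13
0.0336 [0.51845664 0.17810355] tcp -0.04 0.01
0.0336 [0.51845664 0.17810355] base -0.04 0.13
```

Emit:
move_arm(
  commands=[
    {"claw": -1,"travel": [0,0.09,0.1],"turn": 0},
    {"claw": -1,"travel": [0,0,0.1],"turn": 0},
    {"claw": -1,"travel": [0,0,0],"turn": 0},
    {"claw": -1,"travel": [0,0,0],"turn": 0},
  ],
)

```text
time: 27.42
ee_pos: [0.5193, 0.1787, 0.1889]
tcp_rot: [180.0, -0.0, 102.3]
wrist_force: [-0.3, 0.4, -0.2]
opening: 0.0393
```

```bash
python3 snap.py w23;  python3 - <<'E'
from h import *
im=cv2.imread("pics/w23.png")
crop(im,180,150,340,300,5,"pics/b1.png")
E
```

```text
27.4167 [ 19.    6.3 -12.5  71.2  -0.   96.7] [0.5193 0.1787 0.1889] [179.97  -0.   102.31] 0.0393313701406453 [-0.3  0.4 -0.2]
```

View pics/b1.png

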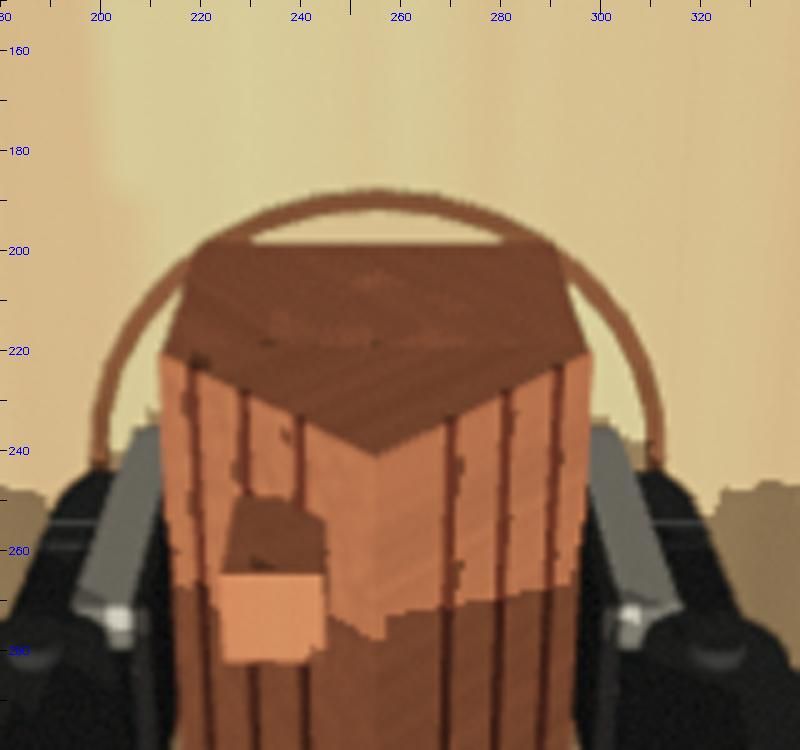

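Emit:
move_arm(
  commands=[
    {"claw": -1,"travel": [0,0,0.08],"turn": 0},
    {"claw": -1,"travel": [0,0,0.05],"turn": 0},
    {"claw": -1,"travel": [0,0,0],"turn": 0},
    {"claw": -1,"travel": [0,0,0],"turn": 0},
  ],
)

```text
time: 27.8
ee_pos: [0.5192, 0.1786, 0.1889]
tcp_rot: [179.9, -0.0, 102.3]
wrist_force: [-4.0, -1.5, 10.6]
opening: 0.039
```

Emit:
move_arm(
  commands=[
    {"claw": 0.1,"travel": [0,0,0],"turn": 0},
    {"claw": 0.4,"travel": [0,0,0],"turn": 0},
    {"claw": 0.4,"travel": [0,0,0],"turn": 0},
    {"claw": 0.4,"travel": [0,0,-1],"turn": 0},
    {"claw": 0.4,"travel": [0,0,-3],"turn": 0},
  ],
)

```text
time: 28.22
ee_pos: [0.5179, 0.1782, 0.2241]
tcp_rot: [-179.6, 0.0, 102.3]
wrist_force: [0.7, -0.3, -0.9]
opening: 0.0601
```

Emit:
move_arm(
  commands=[
    {"claw": 1,"travel": [0,0,-4],"turn": 0},
    {"claw": 1,"travel": [0,0,-4],"turn": 0},
    {"claw": 1,"travel": [-3,0,-4],"turn": 0},
    {"claw": 1,"travel": [-4,0,-3],"turn": 0},
    {"claw": 1,"travel": [0,2,0],"turn": 0},
  ],
)

```text
time: 28.63
ee_pos: [0.5505, 0.1223, 0.3738]
tcp_rot: [179.5, 0.1, 102.2]
wrist_force: [0.4, 0.8, 0.5]
opening: 0.0856
```

Emit:
move_arm(
  commands=[
    {"claw": 1,"travel": [0,0,0],"turn": 0},
    {"claw": 1,"travel": [0,0,0],"turn": 0},
    {"claw": 1,"travel": [0,0,0],"turn": 0},
  ],
)

```text
time: 28.88
ee_pos: [0.5508, 0.126, 0.3654]
tcp_rot: [-179.9, -0.0, 102.3]
wrist_force: [-0.5, 0.4, -0.7]
opening: 0.0855
```

```bash
python3 snap.py w24;  python3 - <<'E'
from h import *
im=cv2.imread("pics/w24.png")
crop(im,160,60,290,180,6,"pics/b1.png")
E
```

```text
28.8833 [12.9  6.4  7.3 90.9  0.  90.6] [0.5508 0.126  0.3654] [-179.92   -0.    102.32] 0.08547512189236454 [-0.5  0.4 -0.7]
```

View pics/w24g.png

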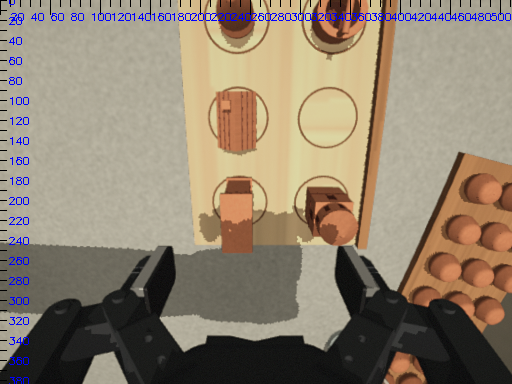

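View pics/b1.png

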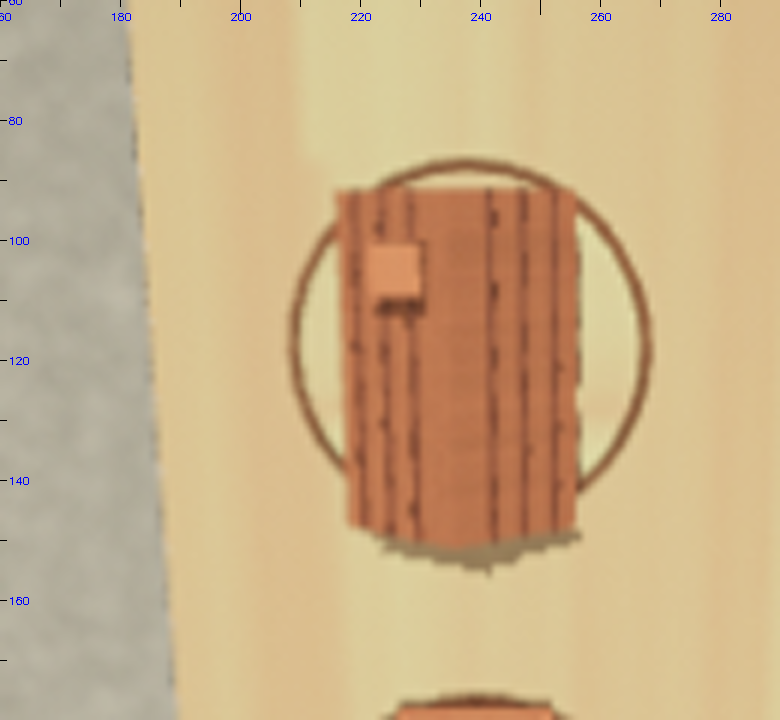

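```bash
python3 - <<'E'
from wf import *
p=dict(np.load("pics/w24.npz"));O=[160,60];u=lambda l,z:unproj(p,np.array(l)/6+O,z)[:,:2]
k=ft(u([(294,340),(648,345),(470,164),(318,430),(345,472),(582,490),(625,430),(620,250),(320,250)],.01),.034)
e=u([(336,190),(577,190),(577,528),(348,527)],.04);ang=lambda v:np.degrees(np.arctan2(v[1],v[0]))
print(k,e.mean(0),1e3*(e.mean(0)-k[:2]),ang(e[0]-e[3]),ang(e[1]-e[2]))
for n in("scene","side"): cv2.imwrite(f"pics/{n}24.png",viewer.camera(n))
a=cv2.imread("pics/scene24.png")[90:340,180:440]; cv2.imwrite("pics/b2.png",cv2.resize(a,None,fx=3,fy=2.3*0+3)[:600*2][:,:800] if 0 else cv2.resize(a,(624,600),interpolation=cv2.INTER_CUBIC))
E
```

```text
[0.51873559 0.17867007 0.03295912] [0.51844332 0.17875661] [-0.2922688  0.0865392] 102.21899165285613 102.43898098402646
```

View pics/b2.png

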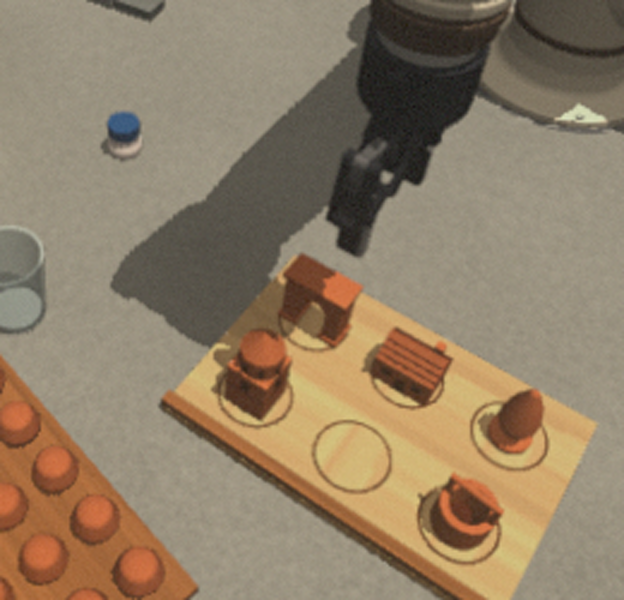

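View pics/side24.png

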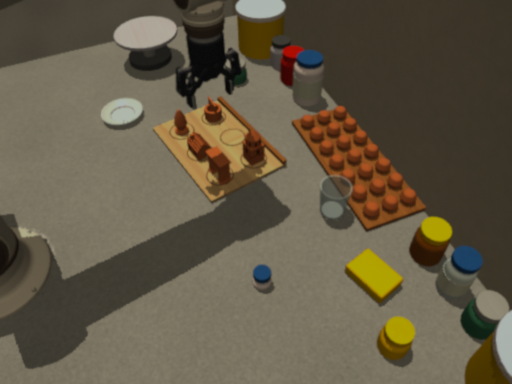

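Every piece stands upright and centred. The pot (side view, 262,277) and the glass (336,197) are where they were at the start. Handing in.

```bash
python3 -c "
from workcell import bot,status
print(status.get_obs()['time']); print(bot.job_done())"
```

```text
29.0333
the job is handed in; nothing more can be done
None
```

The village is made up and handed in at about 29 s, with the pieces placed in the order asked: tower, cap, well, cottage.

| Piece | Where it stands | Last check in the wrist camera |
|---|---|---|
| Tower | Behind the archway | 0.2–0.4 mm from its circle's centre |
| Domed cap | On top of the tower | About 1.0–1.3 mm off the tower's centre, along the board's length |
| Well | Behind the tree | About 0.7 mm from its circle's centre |
| Cottage | Midway between archway and tree | About 0.3 mm from its circle's centre; ridge within about 0.2° of parallel to the strip |

In the last scene and side pictures everything stands upright. The paint pot and the rinsing glass look unmoved by eye; I didn't measure them. The gripper was clear of all the pieces.

- **Camera disagreement:** the scene and side cameras disagreed with each other by about 5 mm sideways on the board, and by more on some of the pieces. I relied on the wrist camera instead; it read the circles' radius about 1 mm small (33 mm against 34 mm), so the offsets above are good to about 1 mm.
- **Well crossbar:** it stands about 5° off the line of the strip. The task set no direction for it, so I left it.

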